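# Clamp the test jars on the linear shaker

## Task

Get the shaker ready for the jar shake test: slide the red platform lock fully home towards the platform, pinch the clamp bar's two orange side buttons together and draw the bar fully back, then stand every cream jar that waits beside the shaker upright in a bay of its own. Pinch the buttons again, bring the bar up snug against the jars and let the buttons spring out, and last slide the red lock fully back so that the platform is free. Leave the other things on the table where they are.

Things in the scene. Friction and masses are not known exactly. Their poses are not given: they have to be found in the camera images.
- shaker: White housing of a flat linear shaker, fixed, 260 (x) x 370 (y) x 40 mm high. Origin on the table under it; its x points away from the robot, y left, z up; it spans x -135 to 125 mm, y +-185 mm. Its front ledge (x -135 to -70, top at z 40 mm) carries the red lock knob on the right; display and dial are not used. A tall fixed capping press stands beyond it on the left: keep the arm clear.
- platform: Aluminium platform on the housing, 195 x 344 x 12 mm. Origin at its top face (60 mm above the table), axes as the shaker's; spans x -100 to 95 mm. Unlocked, it floats 12 mm left and right on a soft centring spring; locked, 1 mm. Along its far edge is a fence 26 mm high with three bays, each of two white V blocks 24 mm high.
- lock_slide (a joint): Red platform lock: 0 = fully back (towards the robot, platform free), 0.025 m = fully home (towards the platform, its bolt in the platform's edge). Moves along the shaker's x and stays where it is left; 3 to 5 N moves it.
- lock_grip (a point): Middle of the red lock knob, 18 mm long (x), 14 mm wide (y), rising 25 mm above the ledge; this point is 15 mm above the ledge. Pinch it from above by its left and right sides. Moves with the knob.
- clamp_bar (a joint): Clamp bar across the platform: 0 = drawn fully back (towards the robot); grows towards the V fence, to 0.045 m at most. It meets seated jars at 0.028 m. It slides along the shaker's x with 1 to 3 N while both buttons are pinched; with them out, sprung teeth catch in a pin rack (a catch every 5.6 mm: 0, 0.0056 .. 0.028 ..), pull it to the nearest catch and hold it fast.
- clamp_grip (a point): Midway between the two orange buttons, which stick out left and right of the black carriage (44 mm long in x, 34 wide, top 42 mm above the platform); 28 mm above the platform; moves with the bar. Each button is 22 mm long, 20 high, centred at this height; 52 mm across both when out, 42 pinched. Pinch from above along the shaker's y with 20 to 30 N and keep pinching while sliding.
- bar_face (a point): Middle of the bar's rubber face (towards the jars), 13 mm above the platform, 37 mm in x beyond clamp_grip. The bar is 326 mm long (y) and its top is 24 mm above the platform.
- button_left (a joint): Left orange release button: about 0 = out, 0.005 m = fully in; 8 N starts it, 12 N holds it fully in. Its teeth are clear of the rack from about 0.003 m.
- button_right (a joint): Right orange release button: the same.
- bay_0 (a point): Left bay: where the centre of a jar's underside is when the jar touches both V blocks; on the platform's top face, axes as the shaker's, moves with the platform. With the bar fully back a seated jar has 28 mm of play towards the robot.
- bay_1 (a point): Middle bay, 108 mm to the right of bay_0: the same.
- bay_2 (a point): Right bay, 108 mm to the right of bay_1: the same.
- jar_0: Round closed cream jar with a cream-coloured lid and a red band, 63 mm across, 34 mm high, about 90 g. Origin at the centre of its underside, z up. Two or three of the three such jars are present, on the table beside the shaker.
- jar_1: Another jar of the same kind.
- jar_2: Another jar of the same kind.
- dropper: Bystander: amber dropper bottle, 33 x 34 x 102 mm.
- beaker: Bystander: small plastic beaker, 57 mm across, 69 mm high.
- lot_stamp: Bystander: wooden hand stamp with a black knob, 45 x 52 x 64 mm.
- marker: Bystander: felt marker lying down, about 140 mm long, 14 mm thick.
There are look-alikes about, which are no part of the job. What is shaped like the jar_0 but blue or yellow is not meant.

How it is judged (in metres and radians):
On the way, in this order (a step that is already met when the one before it is completed fails the run):
1. the red lock is fully home (value of joint lock_slide above 0.022 m), for 0.2 s.
2. the platform still locked, the clamp bar is drawn fully back (value of joint lock_slide above 0.022 m and value of joint clamp_bar below 0.004 m), for 0.2 s.
3. the platform still locked, every jar stands upright in a bay of its own, the bar is snug against them and both buttons are out (value of joint lock_slide above 0.022 m and ((horizontal distance between jar_0 and bay_0 below 0.006 m and distance between jar_0 and bay_0 below 0.008 m) or (horizontal distance between jar_0 and bay_1 below 0.006 m and distance between jar_0 and bay_1 below 0.008 m) or (horizontal distance between jar_0 and bay_2 below 0.006 m and distance between jar_0 and bay_2 below 0.008 m)) and angle between each of jar_0, jar_1, jar_2's own z axis and vertical below 0.12 rad and ((horizontal distance between jar_1 and bay_0 below 0.006 m and distance between jar_1 and bay_0 below 0.008 m) or (horizontal distance between jar_1 and bay_1 below 0.006 m and distance between jar_1 and bay_1 below 0.008 m) or (horizontal distance between jar_1 and bay_2 below 0.006 m and distance between jar_1 and bay_2 below 0.008 m)) and ((horizontal distance between jar_2 and bay_0 below 0.006 m and distance between jar_2 and bay_0 below 0.008 m) or (horizontal distance between jar_2 and bay_1 below 0.006 m and distance between jar_2 and bay_1 below 0.008 m) or (horizontal distance between jar_2 and bay_2 below 0.006 m and distance between jar_2 and bay_2 below 0.008 m)) and value of joint clamp_bar between 0.025 and 0.031 m and value of joint each of button_left, button_right below 0.001 m), for 0.3 s.
At the end, for the whole second after the job is handed in: Every jar stands upright (within 0.12 rad) on the platform in a bay of its own, within 6 mm of the seated place; the clamp bar is within 3 mm of its place against seated jars (joint 0.025 to 0.031 m), both buttons are out, and the red lock is back within 3 mm of its free end (((horizontal distance between jar_0 and bay_0 below 0.006 m and distance between jar_0 and bay_0 below 0.008 m) or (horizontal distance between jar_0 and bay_1 below 0.006 m and distance between jar_0 and bay_1 below 0.008 m) or (horizontal distance between jar_0 and bay_2 below 0.006 m and distance between jar_0 and bay_2 below 0.008 m)) and angle between each of jar_0, jar_1, jar_2's own z axis and vertical below 0.12 rad and ((horizontal distance between jar_1 and bay_0 below 0.006 m and distance between jar_1 and bay_0 below 0.008 m) or (horizontal distance between jar_1 and bay_1 below 0.006 m and distance between jar_1 and bay_1 below 0.008 m) or (horizontal distance between jar_1 and bay_2 below 0.006 m and distance between jar_1 and bay_2 below 0.008 m)) and ((horizontal distance between jar_2 and bay_0 below 0.006 m and distance between jar_2 and bay_0 below 0.008 m) or (horizontal distance between jar_2 and bay_1 below 0.006 m and distance between jar_2 and bay_1 below 0.008 m) or (horizontal distance between jar_2 and bay_2 below 0.006 m and distance between jar_2 and bay_2 below 0.008 m)) and value of joint clamp_bar between 0.025 and 0.031 m and value of joint each of button_left, button_right below 0.001 m and value of joint lock_slide below 0.003 m); the robot touches nothing.
It fails at once if the dropper bottle is moved more than 20 mm or tipped (distance of dropper from where it was at the start of the episode above 0.02 m or angle between dropper's own z axis and vertical above 0.3 rad).
It fails at once if the beaker is moved more than 20 mm or tipped (distance of beaker from where it was at the start of the episode above 0.02 m or angle between beaker's own z axis and vertical above 0.3 rad).
It fails at once if the hand stamp is moved more than 20 mm or tipped (distance of lot_stamp from where it was at the start of the episode above 0.02 m or angle between lot_stamp's own z axis and vertical above 0.3 rad).
It fails at once if the marker is moved more than 20 mm or tipped (distance of marker from where it was at the start of the episode above 0.02 m).
Of jar_0, jar_1, jar_2 only 2 to 3 are there at a start; the rules pass over those that are not, and their reading is None.
At some moment in a run one of jar_0, jar_1, jar_2 may be knocked a few centimetres aside while the robot is not near it.
Once in a run the grip may slacken for a moment while it holds something.
It also fails if it takes over 210 s, if anything falls off the work surface, if the arm or the gripper's body presses on something with over 40 N, if the wrist force passes 120 N, or if a joint passes its speed limit or range.

## Robot

A 6-joint arm with a two-finger parallel gripper is mounted at the origin on a cart in front of the work surface, level with it; the furniture and walls round the work are solid. World frame = base frame: x ahead of the robot, y to its left, z up, the work surface at z = 0. Lengths are in mm, angles in rad, forces in N, time in s.
With the tool pointing down it reaches from about 300 to 775 mm from the base axis. Payload 14.6 kg.
Tool frame: the origin (TCP) lies on the centre line of the jaws, within the pads' length; the fingertips stand manip.tcp_to_tips ahead of it and the grasp point (between the pads) lies 5 mm behind it (manip.tcp_to_tips is the distance from the TCP to the fingertips, in mm); z points along the fingers, y is the direction in which the jaws open and shut (so a half turn about z gives the same grasp; the last joint's range is limited). The gripper opens to 94 mm and grips with 3 to 60 N. Pads are 16 mm wide; open, the fingers measure 119 mm over their backs; the gripper's body (75 mm by 177 mm) begins 78 mm behind the grasp point.
Start: joints at [-1.319, 0.3, 1.521, -0, 1.321, -0.067], TCP at [172.378, -522.279, 219.446] pointing down, gripper open.
Joint ranges: [-3.03, 3.03], [-0.79, 2.21], [0.23, 2.52], [-1.04, 4.18], [0, 3.07], [-2.55, 2.55]. Speed limits (rad/s): [2.22, 2.22, 2.57, 3.14, 3.14, 3.14].

## Interface

Orientations are given as [roll, pitch, yaw] about the fixed x, y, z axes, in that order (R = Rz(yaw) Ry(pitch) Rx(roll)).
In Python, from cell import manip, optics, workorder gives the robot as it stands. The module is installed in compiled form; this text tells all that it offers.
- The arm moves only by the tool jog_arm, never from a script. Its argument "deltas" is text: rows parted by semicolons, each of 5 numbers parted by spaces: the shift along the tool's x, y, z in mm, then the turn about the tool's z in rad, then the finger opening in mm, from 0 to 94. In form: tx ty tz twist grip; .... A call has exactly 10 rows; each row is the pose to reach, as a shift and turn from the pose commanded when the call began, along the tool's axes at that moment; what a row does not reach only later rows make up. A row lasts 1/8 s, in which the tool goes at most 62.5 mm and 10.7 degrees, less where a joint would pass 70% of its speed; a pose out of reach is approached as far as the arm can. A call with a gripper value outside its range is refused whole. The fingers move at their own pace and stop on an object; "squeeze" is the grip in N (left out, the last holds). Time passes only in rows, so rows that repeat a pose let the fingers close, or fill a call up. It gives the time, the measured TCP pose, the force and the opening at its end, in the units of the state.
- manip.read_state(): the state, without advancing time (a new reading comes with each control period).
- optics.camera(name): name is "scene" or "top" or "wrist"; returns (picture, depth): 384x512x3 uint8, red, green, blue; 384x512 float32, mm along the optical axis (not along the pixel's ray), 0 where there is no reading.
- optics.get_calibration(name): a dict with "intrinsics" (3x3 intrinsics, pixels), "dist_coeffs" ([k1, k2, p1, p2, k3] as OpenCV has them; the pictures are not rectified), "R" (3x3) and "t" (3): a world point X has camera coordinates R X + t; the wrist camera has in their place "hand_eye" (4x4, takes a point from camera to tool coordinates, whose origin is the TCP and whose axes are the flange's). Camera axes: x right, y down, z forward; pixel columns grow to the right and rows downward; lengths in mm; the calibration is good to about 2 mm. A picture is of the moment at which its call begins: read the wrist's pose just before it. get_calibration takes no time and is no camera call.
- workorder.sign_off(): hands the job in, once; it reports no verdict.
The state is a dict: "clock": time; "joints": joint angles; "qd": joint speeds; "effort": joint torques, N m; "eef_pos": TCP position; "eef_rot": TCP orientation; "wrist_force": force on the tool from outside, world axes, zero at the start; "moment": the same for the moment, N m; "finger_gap": finger opening in mm.
Only numpy, scipy, OpenCV 4.12 (cv2) and the standard library are available. Lean on these libraries where they do the work, as an engineer would, in place of code of your own. Each camera call takes 0.05 s, during which the arm holds its last target.

## Working session

There is one attempt and no reset: what is moved stays moved. The work goes in short steps, Python scripts to look and compute and a tool call to move; the robot and the scene stay as the last step left them, time stands still between calls to the robot, and variables do not carry over. Pictures are saved under pics/ and viewed, and the job is handed in when it is done.

Besides the shell and the picture viewer there is one more tool, called after ">>>" by a JSON object that holds its "api" and its "payload". jog_arm: Moves the arm, as the interface text tells. Its arguments: {"type":"object","properties":{"deltas":{"type":"string"},"squeeze":{"type":"number"}},"required":["deltas"]}

```bash
mkdir -p pics; python3 - <<'E'
from cell import manip, optics, workorder
import cv2, numpy as np
print(manip.read_state(), manip.tcp_to_tips)
for n in ["scene","top","wrist"]:
    p,d=optics.camera(n); cv2.imwrite(f"pics/{n}0.png",cv2.cvtColor(p,cv2.COLOR_RGB2BGR)); np.save(f"pics/{n}0.npy",d)
    print(n,optics.get_calibration(n))
E
```

```text
{'clock': 0.0, 'joints': array([-1.31862801e+00,  3.00464427e-01,  1.52156879e+00,  1.84819308e-05,
        1.32071863e+00, -6.65884401e-02]), 'qd': array([-4.93354388e-04,  5.26328666e-05, -4.02865819e-04, -6.03358288e-04,
        1.68128384e-04,  3.82947525e-04]), 'effort': array([ 4.41792190e-04, -5.31808448e+01, -3.52732301e+01,  7.09131989e-02,
        2.44293694e-02, -1.08625734e-04]), 'eef_pos': array([ 172.30840712, -522.05249165,  218.89518717]), 'eef_rot': array([-3.14043722e+00, -9.49939203e-05,  3.18752117e-01]), 'wrist_force': array([-0.28140299,  0.25906437, -0.22186354]), 'moment': array([ 0.00927958, -0.00345955, -0.02269019]), 'finger_gap': 93.90286506502797} 14.0
scene {'intrinsics': array([[432.81215837,   0.        , 247.24575189],
       [  0.        , 432.81215837, 190.05662647],
       [  0.        ,   0.        ,   1.        ]]), 'dist_coeffs': array([0.03160864, 0.        , 0.        , 0.        , 0.        ]), 'R': array([[-0.56938806, -0.82202582, -0.00841396],
       [-0.6144593 ,  0.43236883, -0.65992194],
       [ 0.5461108 , -0.37058163, -0.75128706]]),
[... 451 characters left out ...]
5018 , -0.98850458]]), 't': array([  18.854852  ,  564.96840122, 1367.97037612])}
wrist {'intrinsics': array([[274.60428864,   0.        , 253.60248944],
       [  0.        , 274.60428864, 191.11398213],
       [  0.        ,   0.        ,   1.        ]]), 'dist_coeffs': array([-0.02570317,  0.        ,  0.        ,  0.        ,  0.        ]), 'hand_eye': array([[-9.33545346e-04, -9.61623252e-01, -2.74371737e-01,
         8.07158587e+01],
       [ 9.99999479e-01, -1.01129245e-03,  1.41915023e-04,
        -5.80678476e-01],
       [-4.13938852e-04, -2.74371462e-01,  9.61623694e-01,
        -1.66212985e+02],
       [ 0.00000000e+00,  0.00000000e+00,  0.00000000e+00,
         1.00000000e+00]])}
```

View pics/top0.png

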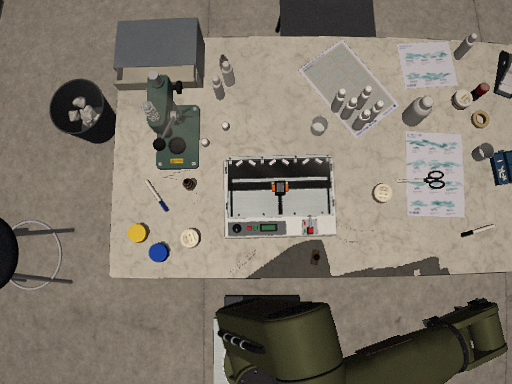

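View pics/scene0.png

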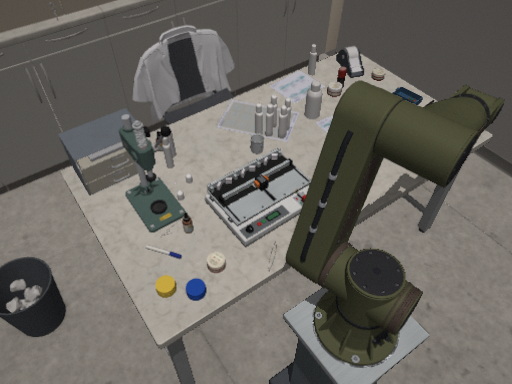

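View pics/wrist0.png

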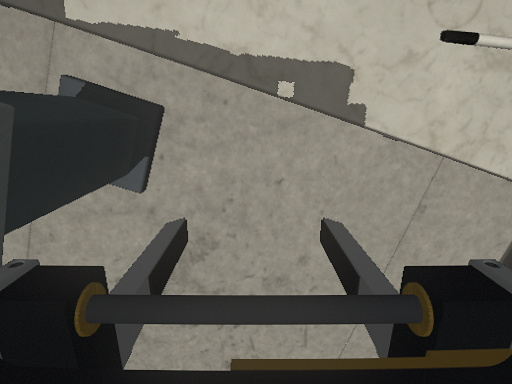

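```bash
python3 - <<'E'
import cv2
t=cv2.imread("pics/top0.png"); 
cv2.imwrite("pics/c1.png",cv2.resize(t[140:280,110:340],None,fx=3.4,fy=3.4,interpolation=cv2.INTER_CUBIC))
cv2.imwrite("pics/c2.png",cv2.resize(t[30:270,290:512],None,fx=2.5,fy=2.5,interpolation=cv2.INTER_CUBIC))
s=cv2.imread("pics/scene0.png"); cv2.imwrite("pics/c3.png",cv2.resize(s[40:300,130:400],None,fx=2.3,fy=2.3,interpolation=cv2.INTER_CUBIC))
E
```

```text
(no output)
```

View pics/c1.png

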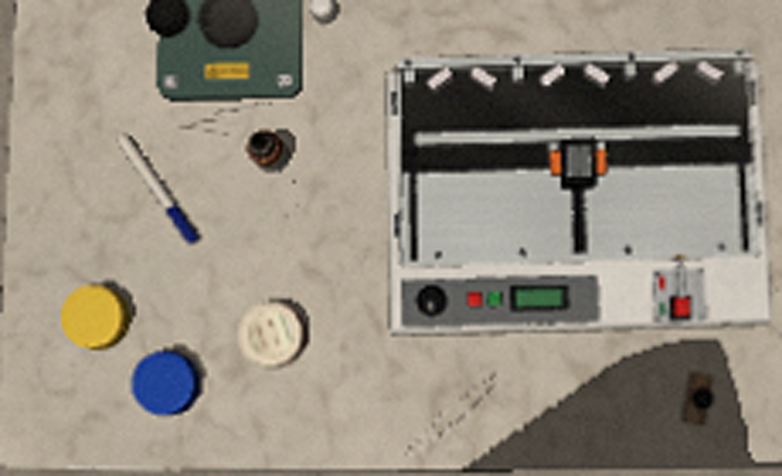

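View pics/c2.png

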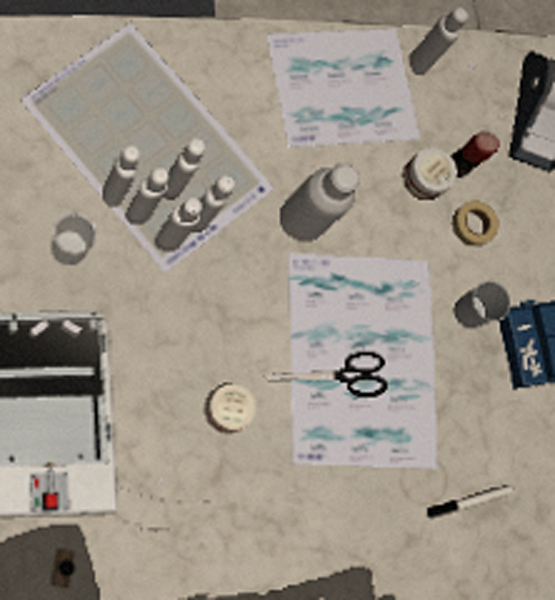

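View pics/c3.png

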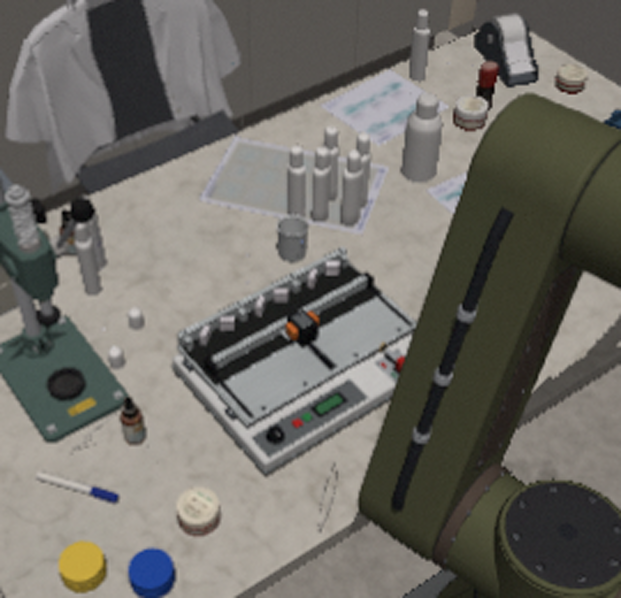

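```bash
cat > h.py <<'E'
from cell import manip, optics, workorder
import cv2, numpy as np
from scipy.spatial.transform import Rotation as Ro
def pose(st):
    T=np.eye(4);T[:3,:3]=Ro.from_euler('xyz',st['eef_rot']).as_matrix();T[:3,3]=st['eef_pos'];return T
def c2w(name,st=None):
    c=optics.get_calibration(name)
    if name=="wrist": return pose(st)@c['hand_eye'],c
    T=np.eye(4);T[:3,:3]=c['R'].T;T[:3,3]=-c['R'].T@c['t'];return T,c
def ray(name,uv,st=None):
    T,c=c2w(name,st)
    n=cv2.undistortPoints(np.array(uv,float).reshape(-1,1,2),c['intrinsics'],c['dist_coeffs'])[:,0]
    return T,np.c_[n,np.ones(len(n))]
def atdepth(name,uv,d,st=None):
    T,r=ray(name,uv,st); return (r*np.array(d).reshape(-1,1))@T[:3,:3].T+T[:3,3]
def atz(name,uv,z,st=None):
    T,r=ray(name,uv,st); w=r@T[:3,:3].T; k=(np.asarray(z)-T[2,3])/w[:,2]; return w*k[:,None]+T[:3,3]
def cloud(name,d,st=None):
    h,w=d.shape;v,u=np.mgrid[:h,:w];uv=np.c_[u.ravel(),v.ravel()]
    P=atdepth(name,uv,d.ravel(),st).reshape(h,w,3);P[d<=0]=np.nan;return P
def proj(name,P,st=None):
    T,c=c2w(name,st);T=np.linalg.inv(T)
    return cv2.projectPoints(np.array(P,float).reshape(-1,3),cv2.Rodrigues(T[:3,:3])[0],T[:3,3],c['intrinsics'],c['dist_coeffs'])[0][:,0]
def shot(name,fn,crop=None,f=1):
    st=manip.read_state();p,d=optics.camera(name);b=cv2.cvtColor(p,cv2.COLOR_RGB2BGR)
    np.save(f"pics/{fn}.npy",d);cv2.imwrite(f"pics/{fn}_raw.png",b)
    if crop:x0,y0,x1,y1=crop;b=b[y0:y1,x0:x1]
    cv2.imwrite(f"pics/{fn}.png",cv2.resize(b,None,fx=f,fy=f,interpolation=cv2.INTER_CUBIC));return p,d,st
def totool(st,v):  # world vector -> tool axes
    return pose(st)[:3,:3].T@np.array(v)
E
python3 - <<'E'
from h import *
d=np.load("pics/top0.npy");P=cloud("top",d)
for n,(u,v) in dict(jarL=(190,238),jarR=(383,193),far=(462,99),tape=(481,119),yel=(138,233),blue=(159,252),stampK=(316,257),stampW=(315,257),drop=(188,184),beak=(319,126),mark=(157,195),TL=(229,157),TR=(332,156),BL=(227,237),BR=(335,235),knob=(310,230),car=(280,187),btL=(274,187),btR=(287,187),barL=(234,181),barR=(326,178)).items():
    print(n,(u,v),np.round(np.nanmedian(P[v-1:v+2,u-1:u+2].reshape(-1,3),0),1))
E
```

```text
jarL (190, 238) [412.2 231.4  37.3]
jarR (383, 193) [ 557.5 -409.9   37.1]
far (462, 99) [ 891.6 -719.5   46.4]
tape (481, 119) [ 833.2 -809.4    2.7]
yel (138, 233) [428.2 407.2  36.5]
blue (159, 252) [365.9 334.4  38.1]
stampK (316, 257) [ 348.9 -177.3   61.6]
stampW (315, 257) [ 348.9 -173.6   60.9]
drop (188, 184) [585.9 234.7  74.1]
beak (319, 126) [ 799.8 -205.9    4.6]
mark (157, 195) [559.7 351.8   9.5]
TL (229, 157) [671.4 103.4  87.1]
TR (332, 156) [ 692.9 -248.     1.3]
BL (227, 237) [415.3 109.8  39.8]
BR (335, 235) [ 419.8 -247.1   34.9]
knob (310, 230) [ 435.2 -158.8   65.7]
car (280, 187) [568.9 -63.  102.9]
btL (274, 187) [569.8 -44.  100.7]
btR (287, 187) [569.9 -85.3  98.5]
barL (234, 181) [593.1  83.9  82.9]
barR (326, 178) [ 601.1 -212.1   86.2]
```

>>> {"api": "jog_arm", "payload": {"deltas": "50 -50 -40 0 94; 100 -100 -80 0.1 94; 143 -143 -80 0.2 94; 186 -186 -80 0.319 94; 229 -229 -80 0.319 94; 272 -272 -80 0.319 94; 315 -315 -80 0.319 94; 358 -358 -80 0.319 94; 358 -358 -80 0.319 94; 358 -358 -80 0.319 94", "squeeze": 25}}

```text
clock: 1.4
eef_pos: [400.4, -69.0, 299.2]
eef_rot: [-3.141, 0.001, 0.003]
wrist_force: [0.4, 0.2, 0.8]
finger_gap: 93.9
```

```bash
python3 - <<'E'
from h import *
p,d,st=shot("wrist","w1",None,1.5)
print(st['eef_pos'],st['eef_rot'],st['wrist_force'])
shot("top","t1")
E
```

```text
[400.36634472 -69.02771348 299.23598872] [-3.14147371e+00  5.24603491e-04  2.65583588e-03] [0.36091383 0.19220204 0.81454088]
```

View pics/w1.png

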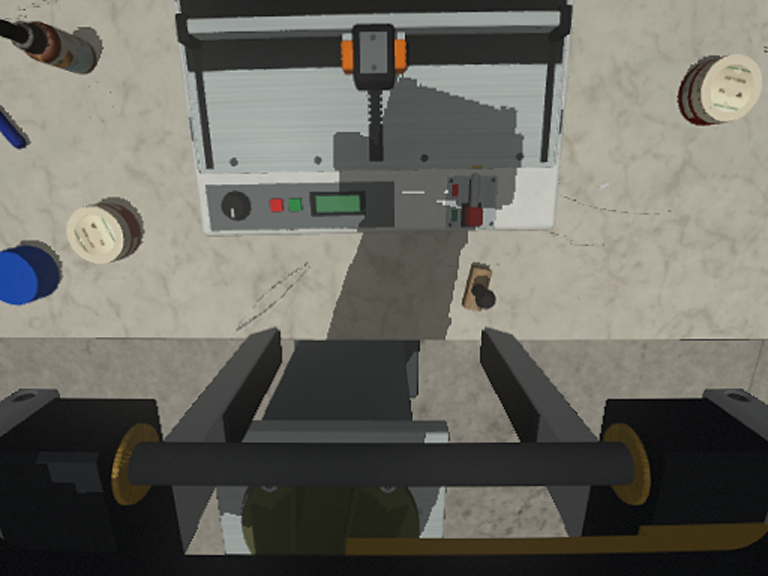

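View pics/t1.png

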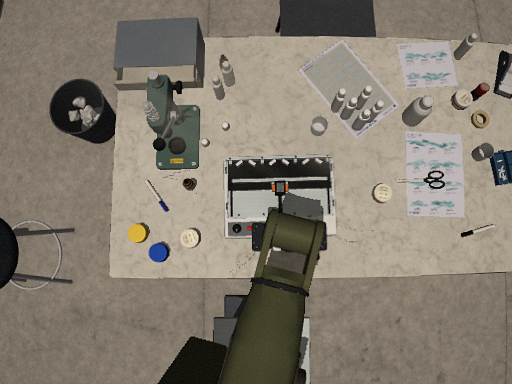

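```bash
python3 - <<'E'
import cv2
b=cv2.imread("pics/w1_raw.png")
cv2.imwrite("pics/k1.png",cv2.resize(b[100:210,270:380],None,fx=5,fy=5,interpolation=cv2.INTER_CUBIC))
cv2.imwrite("pics/k2.png",cv2.resize(b[10:70,210:290],None,fx=8,fy=8,interpolation=cv2.INTER_CUBIC))
E
```

```text
(no output)
```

View pics/k1.png

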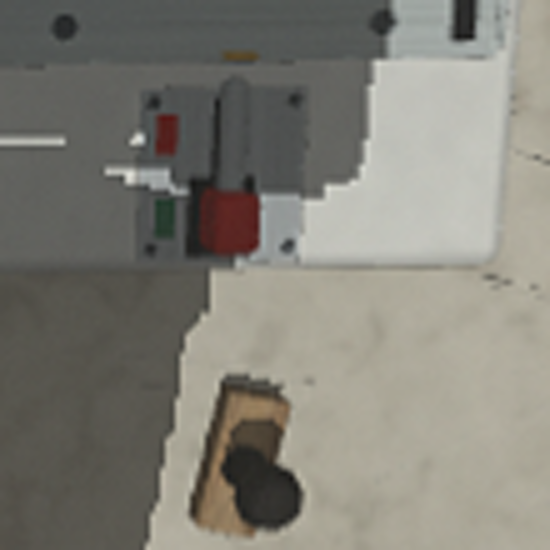

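View pics/k2.png

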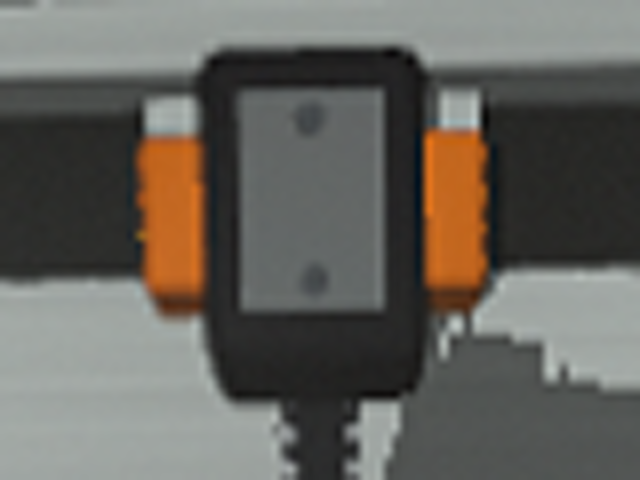

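```bash
python3 - <<'E'
from h import *
st=manip.read_state();d=np.load("pics/w1.npy");P=cloud("wrist",d,st)
def s(n,uv,z): print(n,np.round(atz("wrist",uv,z,st),1).tolist(), np.round(P[int(uv[0][1]),int(uv[0][0])],1))
k=lambda x,y:[(210+x/8-.45,10+y/8-.45)]
k1=lambda x,y:[(270+x/5-.4,100+y/5-.4)]
s("plate",k(312,200),102); s("plateTL",k(238,90),102);s("plateTR",k(383,90),102);s("plateBL",k(238,310),102);s("plateBR",k(383,310),102)
s("bL",k(138,138),98);s("bLb",k(145,292),98);s("bR",k(487,130),98);s("bRb",k(487,292),98)
s("knob TL",k1(206,195),65);s("knob BR",k1(257,248),65);s("knob BL",k1(204,248),65); s("ledge",k1(280,215),40)
s("housing FR",k1(497,262),38); s("FL",[(203/1.5,233/1.5)],38)
s("plat edge R", k1(505,57),60); s("plat edge L",[(193/1.5,172/1.5)],60)
s("barL",[(192/1.5,33/1.5)],84);s("barR",[(558/1.5,22/1.5)],84)
s("jarL",[(95/1.5,232/1.5)],34);s("jarR",[(731/1.5,88/1.5)],34)
# lid centroid
for nm,(x0,y0,x1,y1) in dict(L=(35,125,105,185),R=(445,30,511,90)).items():
    r=P[y0:y1,x0:x1];m=r[...,2]>29;print(nm,np.nanmin(r[m],0),np.nanmax(r[m],0),np.nanmean(r[m],0))
E
```

```text
plate [[570.8, -64.0, 102.0]] [571.  -63.4 103.6]
plateTL [[585.6, -53.2, 102.0]] [586.3 -52.8 102.5]
plateTR [[585.5, -74.5, 102.0]] [586.  -74.  103.5]
plateBL [[555.8, -52.7, 102.0]] [555.9 -52.4 102.8]
plateBR [[555.7, -74.6, 102.0]] [555.8 -74.1 103.3]
bL [[580.3, -37.9, 98.0]] [591.4 -33.7  60.8]
bLb [[559.1, -38.4, 98.0]] [567.2 -34.4  60.8]
bR [[581.3, -90.2, 98.0]] [592.4 -91.7  61. ]
bRb [[559.1, -90.5, 98.0]] [567.1 -92.   61. ]
knob TL [[444.7, -152.4, 65.0]] [ 443.7 -155.4   44.3]
knob BR [[429.4, -168.1, 65.0]] [ 429.7 -168.1   65. ]
knob BL [[429.4, -152.6, 65.0]] [ 427.1 -156.2   44.5]
ledge [[436.4, -180.7, 40.0]] [ 437.6 -179.    42.8]
housing FR [[421.8, -250.4, 38.0]] [ 4.166e+02 -2.664e+02  2.000e-01]
FL [[416.9, 115.6, 38.0]] [4.119e+02 1.324e+02 4.000e-01]
plat edge R [[483.3, -236.9, 60.0]] [ 483.5 -243.9   40.8]
plat edge L [[478.7, 109.0, 60.0]] [479.5 136.    0.8]
barL [[590.6, 86.3, 84.0]] [590.8  86.6  83.4]
barR [[598.4, -216.6, 84.0]] [ 598.9 -216.1   85. ]
jarL [[418.0, 233.4, 34.0]] [419.3 232.4  35.8]
jarR [[559.4, -413.8, 34.0]] [ 559.8 -410.8   36.8]
L [384.85900559 201.85745404  29.03902202] [446.87271097 265.07817553  38.40466905] [415.99858876 231.6589716   35.08536345]
R [ 528.53733259 -443.43412476   29.08317068] [ 589.71869541 -379.95272962   38.95017172] [ 559.29593936 -409.81599757   35.50263088]
```

>>> {"api": "jog_arm", "payload": {"deltas": "9 23 40 -0.012 40; 18 46 80 -0.012 40; 27 69 120 -0.012 40; 36 91 160 -0.012 40; 36 91 190 -0.012 40; 36 91 210 -0.012 40; 36 91 225 -0.012 40; 36 91 239 -0.012 40; 36 91 239 -0.012 40; 36 91 239 -0.012 40", "squeeze": 15}}

```text
clock: 2.75
eef_pos: [436.4, -161.3, 61.0]
eef_rot: [3.141, -0.001, 0.012]
wrist_force: [0.5, -1.3, -0.1]
finger_gap: 40.2
```

```bash
python3 - <<'E'
from h import *
p,d,st=shot("wrist","w2",None,1.5)
print(st['eef_pos'],st['eef_rot'],st['wrist_force'])
E
```

```text
[ 436.40602949 -161.30108426   61.00145429] [ 3.14123885e+00 -7.71799319e-04  1.17964642e-02] [ 0.48592257 -1.2681016  -0.13728877]
```

View pics/w2.png

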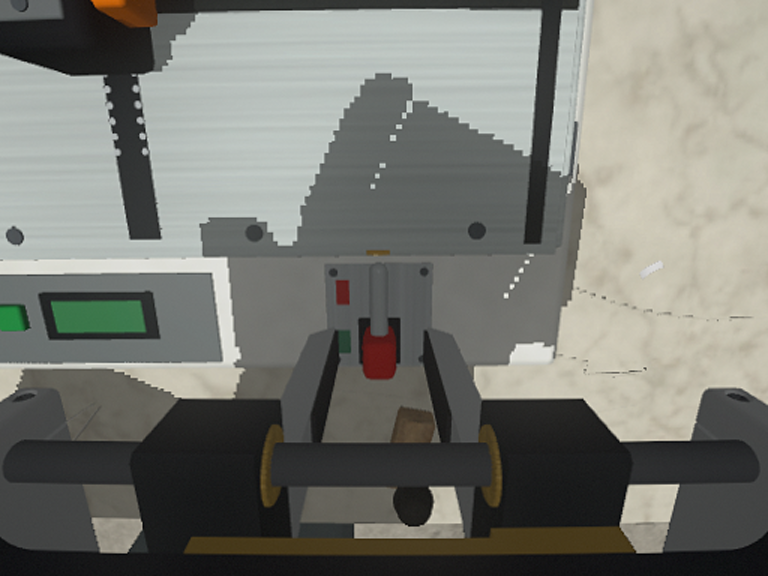

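>>> {"api": "jog_arm", "payload": {"deltas": "0 0 0 0 8; 0 0 0 0 8; 0 0 0 0 8; 3 0 0 0 8; 8 0 0 0 8; 13 0 0 0 8; 18 0 0 0 8; 23 0 0 0 8; 26 0 0 0 8; 26 0 0 0 8", "squeeze": 20}}

```text
clock: 4.05
eef_pos: [461.2, -160.1, 60.5]
eef_rot: [-3.14, 0.003, 0.012]
wrist_force: [-8.7, 6.0, 10.7]
finger_gap: 13.8
```

```bash
python3 - <<'E'
from h import *
p,d,st=shot("wrist","w3",None,1.5)
print(st['eef_pos'],st['eef_rot'],st['wrist_force'])
E
```

```text
[ 461.23986994 -160.11342885   60.529839  ] [-3.14013455e+00  2.74988233e-03  1.22297480e-02] [-8.73502806  6.01375265 10.69115275]
```

View pics/w3.png

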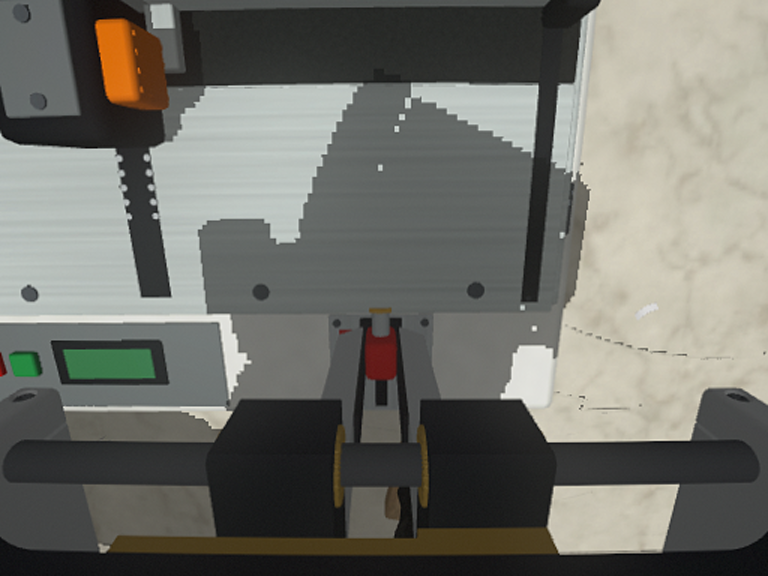

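>>> {"api": "jog_arm", "payload": {"deltas": "1 0 0 0 8; 2 0 0 0 8; 3 0 0 0 8; 3 0 0 0 8; 1 0 0 0 8; 0 0 0 0 8; 0 0 0 0 20; 0 0 0 0 40; 0 0 -20 0 40; 0 0 -60 0 40", "squeeze": 20}}

```text
clock: 5.35
eef_pos: [461.4, -160.7, 120.1]
eef_rot: [-3.141, 0.003, 0.012]
wrist_force: [0.2, 0.4, 0.2]
finger_gap: 40.1
```

```bash
python3 - <<'E'
from h import *
p,d,st=shot("wrist","w4",None,1.5)
print(st['eef_pos'],st['eef_rot'],st['wrist_force'])
E
```

```text
[ 461.42867442 -160.65614265  120.14140289] [-3.14053647e+00  2.64591204e-03  1.16121963e-02] [0.17602153 0.37167737 0.24769215]
```

View pics/w4.png

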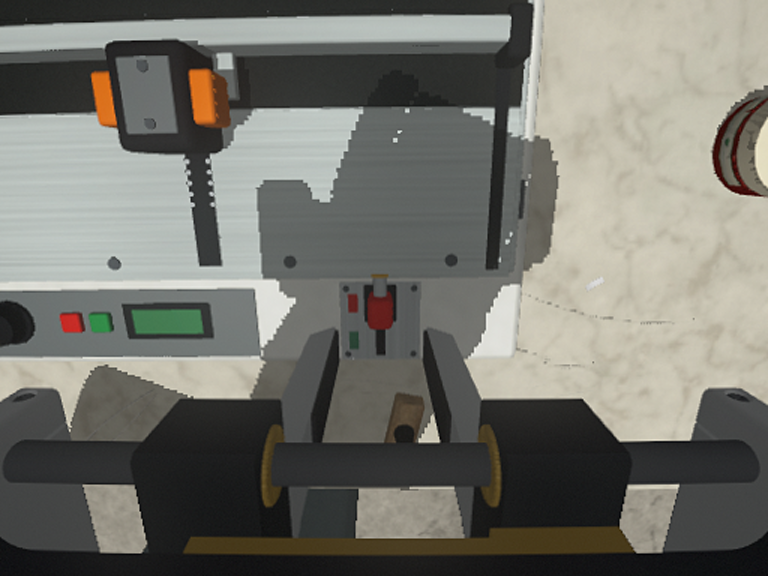

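```bash
python3 - <<'E'
from h import *
st=manip.read_state();d=np.load("pics/w4.npy");P=cloud("wrist",d,st)
import cv2
b=cv2.imread("pics/w4_raw.png").astype(int)
red=(b[...,2]>120)&(b[...,1]<60)&(b[...,0]<60)&(P[...,2]>58)&(P[...,1]<-120)&(P[...,1]>-200)
print("knob",red.sum(),P[red].min(0),P[red].max(0))
org=(b[...,2]>150)&(b[...,1]>60)&(b[...,1]<160)&(b[...,0]<70)
for s in (1,-1):
    m=org&((P[...,1]+64)*s>0)&(P[...,2]>95); print("btn",m.sum(),P[m].min(0) if m.any() else 0,P[m].max(0) if m.any() else 0)
print(atz("wrist",[(147/1.5,94/1.5)],102,st))
E
```

```text
Traceback (most recent call last):
ValueError: zero-size array to reduction operation minimum which has no identity
```

```bash
python3 - <<'E'
from h import *
st=manip.read_state();d=np.load("pics/w4.npy");P=cloud("wrist",d,st)
b=cv2.imread("pics/w4_raw.png").astype(int)
m=(P[...,2]>61)&(P[...,2]<75)&(P[...,1]<-140)&(P[...,1]>-180)&(P[...,0]>400)&(P[...,0]<480)
print("knob",m.sum(),P[m].min(0),P[m].max(0),b[m].mean(0))
org=(b[...,2]>b[...,0]+80)&(P[...,2]>85)
for s in (1,-1):
    m=org&((P[...,1]+64)*s>0)
    if m.any():print("btn",m.sum(),P[m].min(0),P[m].max(0),np.median(P[m],0))
print(atz("wrist",[(147/1.5,94/1.5)],102,st))
E
```

```text
knob 414 [ 456.1421038  -167.60164098   61.33713787] [ 479.96542139 -153.39412002   73.63077926] [37.18599034 39.20772947 92.61352657]
btn 429 [562.13842304 -48.36113219  99.68970982] [583.60895135 -37.2963974  109.35825211] [573.08397402 -41.9158901  104.98151615]
btn 577 [562.8647171  -89.805842   101.89826906] [584.56851294 -79.3593903  107.35139177] [573.73107251 -84.5942957  105.11266958]
[[574.95427942 -59.3986076  102.        ]]
```

>>> {"api": "jog_arm", "payload": {"deltas": "10 -10 -30 0 70; 40 -35 -30 0 70; 75 -65 -30 0 70; 111 -95 -30 0 70; 111 -95 -30 0 70; 111 -95 -10 0 70; 111 -95 10 0 70; 111 -95 24 0 70; 111 -95 34 0 70; 111 -95 34 0 70"}}

```text
clock: 6.65
eef_pos: [571.7, -64.7, 86.1]
eef_rot: [-3.141, 0.001, 0.012]
wrist_force: [0.4, -0.4, -0.3]
finger_gap: 70.0
```

```bash
python3 - <<'E'
from h import *
p,d,st=shot("wrist","w5",None,1.5)
print(st['eef_pos'],st['eef_rot'],st['wrist_force'])
E
```

```text
[571.73293517 -64.67719551  86.07024736] [-3.14147033e+00  7.50582784e-04  1.15929375e-02] [ 0.38344222 -0.40596484 -0.34640969]
```

View pics/w5.png

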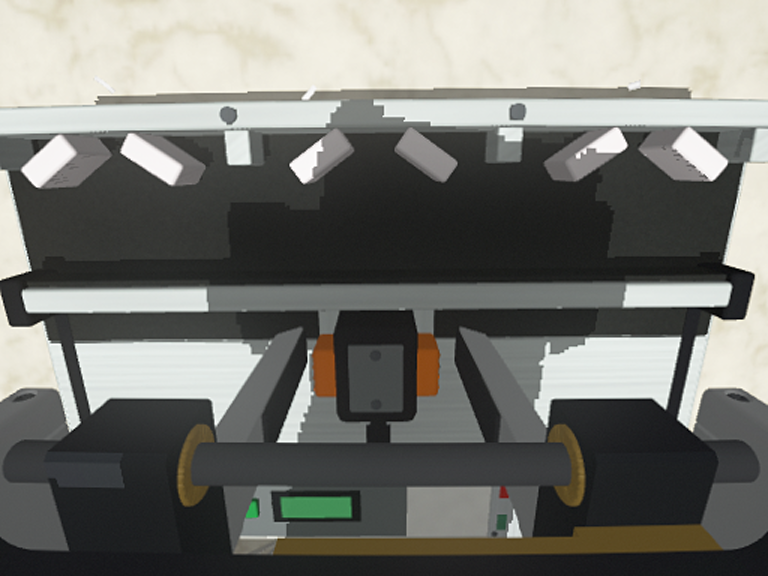

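>>> {"api": "jog_arm", "payload": {"deltas": "0 0 0 0 38; 0 0 0 0 38; 0 0 0 0 38; 0 0 0 0 38; -4 0 0 0 38; -8 0 0 0 38; -12 0 0 0 38; -16 0 0 0 38; -20 0 0 0 38; -20 0 0 0 38", "squeeze": 26}}

```text
clock: 7.95
eef_pos: [551.9, -64.5, 86.9]
eef_rot: [-3.141, -0.0, 0.012]
wrist_force: [-1.1, 4.8, 6.1]
finger_gap: 41.8
```

```bash
python3 - <<'E'
from h import *
p,d,st=shot("wrist","w6",None,1.5)
print(st['eef_pos'],st['eef_rot'],st['wrist_force'],st['finger_gap'])
st0=dict(st)
# V-blocks from w5
E
```

```text
[551.87660359 -64.47965661  86.87206639] [-3.14122793e+00 -2.89060368e-04  1.18521587e-02] [-1.0704437   4.82689397  6.11582449] 41.78860818125437
```

View pics/w6.png

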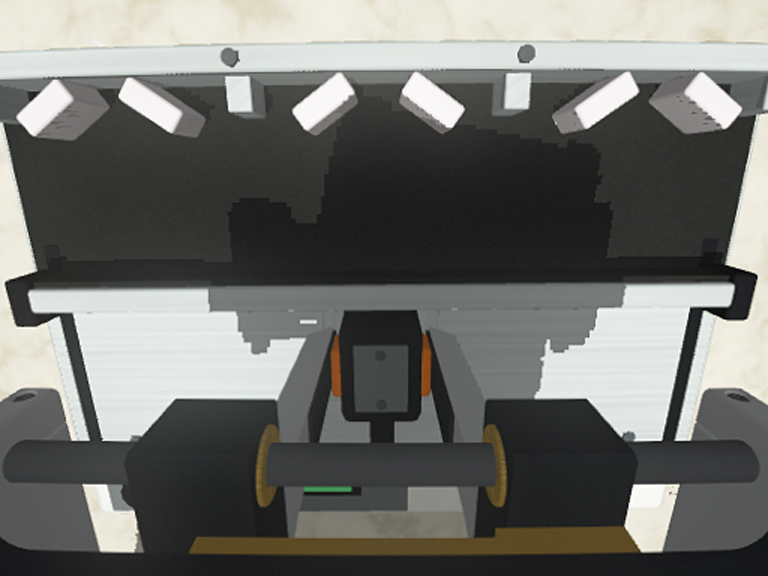

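>>> {"api": "jog_arm", "payload": {"deltas": "-4 0 0 0 38; -8 0 0 0 38; -12 0 0 0 38; -15 0 0 0 38; -18 0 0 0 38; -20 0 0 0 38; -22 0 0 0 38; -22 0 0 0 38; -22 0 0 0 38; -22 0 0 0 38", "squeeze": 26}}

```text
clock: 9.25
eef_pos: [532.2, -64.9, 87.0]
eef_rot: [3.141, -0.006, 0.012]
wrist_force: [18.6, 5.2, -6.0]
finger_gap: 42.0
```

>>> {"api": "jog_arm", "payload": {"deltas": "1 0 0 0 38; 2 0 0 0 38; 2 0 0 0 38; 2 0 0 0 70; 2 0 0 0 70; 2 0 0 0 70; 2 0 -30 0 70; 2 0 -80 0 94; 2 0 -130 0 94; 2 0 -170 0 94", "squeeze": 26}}

```text
clock: 10.5
eef_pos: [531.8, -65.2, 258.2]
eef_rot: [3.141, -0.0, 0.012]
wrist_force: [-0.3, -0.1, 0.1]
finger_gap: 93.1
```

```bash
python3 - <<'E'
from h import *
p,d,st=shot("wrist","w7",None,1.5)
print(st['eef_pos'],st['eef_rot'],st['wrist_force'],st['finger_gap'])
p,d,_=shot("top","t7",(100,130,410,280),2.5)
E
```

```text
[531.76222053 -65.16790254 258.2499011 ] [ 3.14113364e+00 -4.15402542e-04  1.15874513e-02] [-0.3328323  -0.13789512  0.08603486] 93.07882568230198
```

View pics/w7.png

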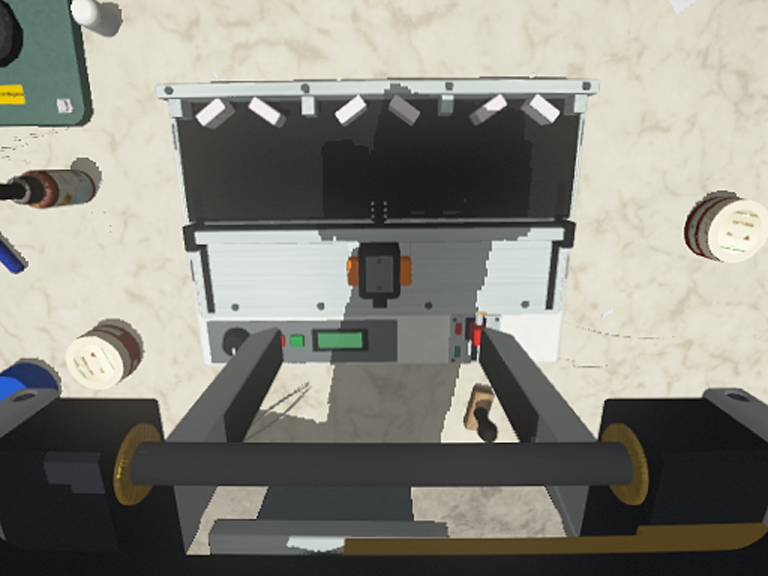

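View pics/t7.png

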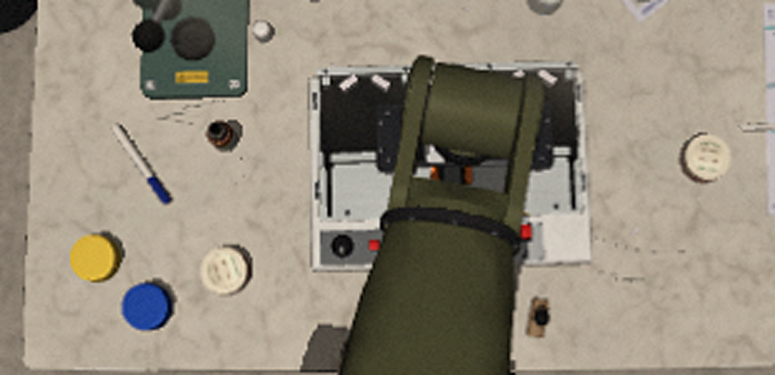

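```bash
python3 - <<'E'
import cv2
b=cv2.imread("pics/w7_raw.png")
cv2.imwrite("pics/v7a.png",cv2.resize(b[48:105,195:395],None,fx=4,fy=4,interpolation=cv2.INTER_CUBIC))
cv2.imwrite("pics/v7b.png",cv2.resize(b[48:250,105:395],None,fx=2.7,fy=2.7,interpolation=cv2.INTER_CUBIC))
E
```

```text
(no output)
```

View pics/v7a.png

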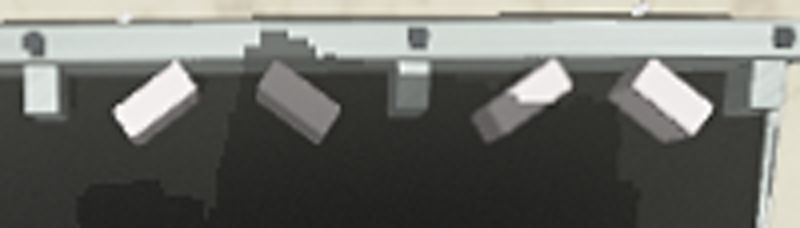

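View pics/v7b.png

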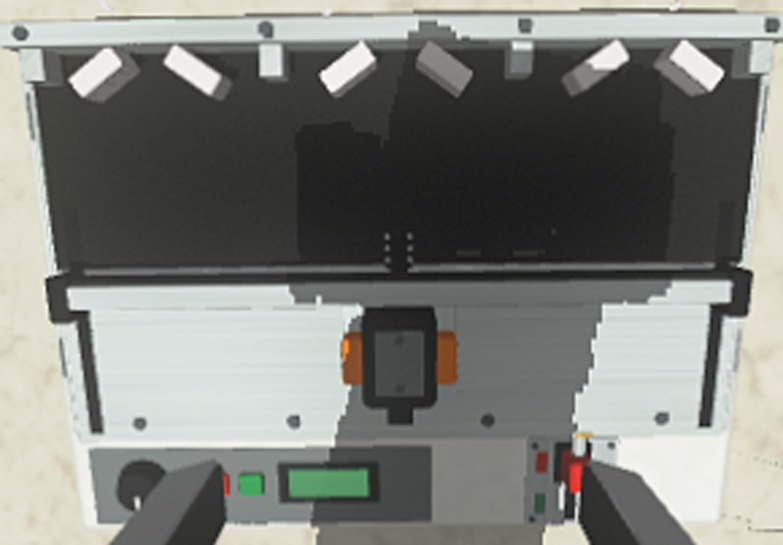

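```bash
cat >> h.py <<'E'
def seat(Lpts,Rpts,r=31.5):
    # circle tangent to the two lines, on the low-x side
    def off(p,q):
        p,q=np.array(p)[:2],np.array(q)[:2];t=(q-p)/np.linalg.norm(q-p);n=np.array([-t[1],t[0]]); n=n if n[0]<0 else -n
        return p+n*r,t
    a,ta=off(*Lpts);b,tb=off(*Rpts)
    s=np.linalg.solve(np.c_[ta,-tb],b-a);return a+s[0]*ta
E
python3 - <<'E'
from h import *
st=manip.read_state()
w=lambda x,y:atz("wrist",[(195+x/4-.4,48+y/4-.4)],84,st)[0]
B1=[w(134,137),w(197,87),w(257,92),w(318,137)]; B2=[w(495,138),w(572,85),w(632,88),w(690,135)]
for B in (B1,B2): print(np.round(B,1)[:,:2].tolist(), seat(B[:2],B[2:]))
d=np.load("pics/w7.npy");P=cloud("wrist",d,st)
# jars
for nm,(x0,y0,x1,y1) in dict(L=(35,205,100,265),R=(450,120,512,180)).items():
    r=P[y0:y1,x0:x1];m=r[...,2]>33;print(nm,np.nanmin(r[m],0),np.nanmax(r[m],0),np.nanmean(r[m],0))
k=lambda x,y:atz("wrist",[(105+x/2.7-.4,48+y/2.7-.4)],84,st)[0]
print("bar ends",k(68,286),k(732,284)); 
c=lambda x,y:atz("wrist",[(105+x/2.7-.4,48+y/2.7-.4)],102,st)[0]
print("plate",c(375,332),c(425,332),c(375,396),c(425,396))
f=lambda x,y:atz("wrist",[(105+x/2.7-.4,48+y/2.7-.4)],86,st)[0]
print("fence bolts",f(20,33),f(266,29),f(526,25),f(770,25))
E
```

```text
[[649.5, -33.8], [663.3, -52.3], [662.1, -69.7], [650.0, -87.8]] [630.25671201 -60.69276305]
[[650.5, -139.8], [665.4, -161.2], [664.9, -178.9], [652.3, -197.3]] [ 632.96550125 -169.77786641]
L [386.09033927   7.02410969  33.06154216] [565.94578367 265.29846524 348.48014226] [421.70378131 228.63687864  43.68943693]
R [ 533.02265999 -441.97099236   33.09088256] [ 593.3390849  -378.37709903   41.1592382 ] [ 563.85538136 -407.57729962   38.29875713]
bar ends [564.24013745  90.84607589  84.        ] [ 568.35538163 -218.06833489   84.        ]
plate [547.39540496 -52.58454409 102.        ] [547.62248457 -74.88878209 102.        ] [517.66272511 -52.60790176 102.        ] [517.89117145 -75.44728152 102.        ]
fence bolts [672.50952979  99.42100937  86.        ] [674.37024515  -5.72740579  86.        ] [ 677.12555024 -115.77109576   86.        ] [ 679.09992253 -219.92196822   86.        ]
```

>>> {"api": "jog_arm", "payload": {"deltas": "-7 45 0 0 94; -14 90 0 0 94; -21 135 0 0 94; -28 180 0 0 94; -35 225 0 0 94; -42 270 0 0 94; -50 315 0 0 94; -56 339 8 0 94; -56 339 8 0 94; -56 339 8 0 94"}}

```text
clock: 11.85
eef_pos: [480.3, -403.5, 248.1]
eef_rot: [-3.141, 0.0, 0.013]
wrist_force: [-0.4, 0.1, 0.8]
finger_gap: 94.2
```

```bash
python3 - <<'E'
from h import *
p,d,st=shot("wrist","w8",None,1.5)
print(st['eef_pos'],st['eef_rot'],st['wrist_force'],st['finger_gap'])
P=cloud("wrist",d,st)
m=(P[...,2]>31)&(P[...,2]<42)&(abs(P[...,0]-560)<60)&(abs(P[...,1]+410)<60)
print(m.sum(),P[m].min(0),P[m].max(0),P[m].mean(0))
v,u=np.nonzero(m);(cx,cy),r=cv2.minEnclosingCircle(np.c_[u,v].astype(np.float32));print(cx,cy,r,atz("wrist",[(cx,cy)],34,st))
E
```

```text
[ 480.33660395 -403.50264995  248.10168299] [-3.14098458e+00  3.73742901e-04  1.25881396e-02] [-0.43981505  0.13104969  0.77668053] 94.18548490770146
1728 [ 530.55767938 -440.9313327    31.31165062] [ 591.26262908 -379.59707212   38.69567454] [ 561.33063944 -410.26037203   35.59293633]
260.0 112.5 23.880006790161133 [[ 561.45038008 -410.28601436   34.        ]]
```

View pics/w8.png

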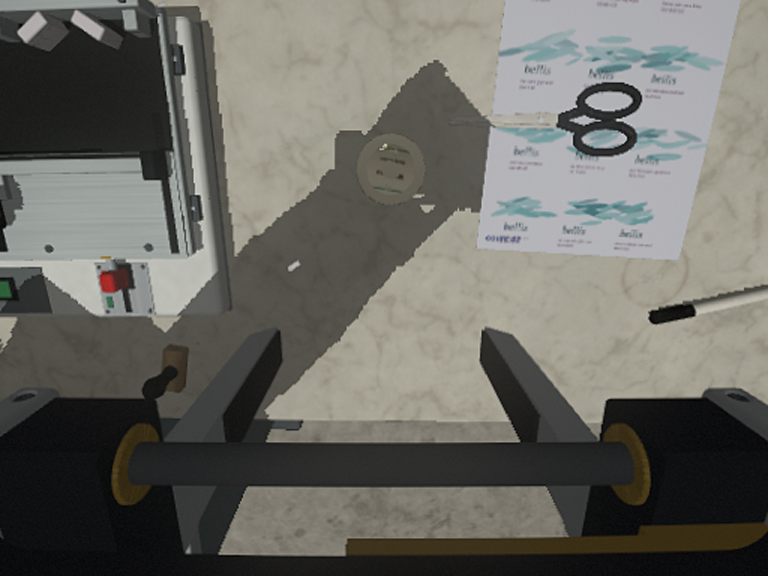

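>>> {"api": "jog_arm", "payload": {"deltas": "20 2 30 0 94; 40 4 60 0 94; 60 6 90 0 94; 81 8 120 0 94; 81 8 150 0 94; 81 8 180 0 94; 81 8 205 0 94; 81 8 220 0 94; 81 8 228 0 94; 81 8 228 0 94"}}

```text
clock: 13.15
eef_pos: [561.3, -411.5, 20.7]
eef_rot: [3.142, -0.0, 0.012]
wrist_force: [0.3, 0.4, -0.0]
finger_gap: 94.3
```

>>> {"api": "jog_arm", "payload": {"deltas": "0 0 0 0 58; 0 0 0 0 58; 0 0 0 0 58; 0 0 0 0 58; 0 0 0 0 58; 0 0 0 0 58; 0 0 -10 0 58; 0 0 -20 0 58; 0 0 -30 0 58; 0 0 -30 0 58", "squeeze": 15}}

```text
clock: 14.4
eef_pos: [561.5, -412.0, 51.8]
eef_rot: [3.14, -0.001, 0.012]
wrist_force: [0.5, 0.0, -0.2]
finger_gap: 62.4
```

```bash
python3 - <<'E'
from h import *
p,d,st=shot("wrist","w9",None,1.5)
print(st['eef_pos'],st['eef_rot'],st['wrist_force'],st['finger_gap'])
E
```

```text
[ 561.48019647 -411.9777384    51.76858042] [ 3.14040691e+00 -1.47781899e-03  1.17604230e-02] [ 0.52245541  0.04382629 -0.21964083] 62.42189228632073
```

View pics/w9.png

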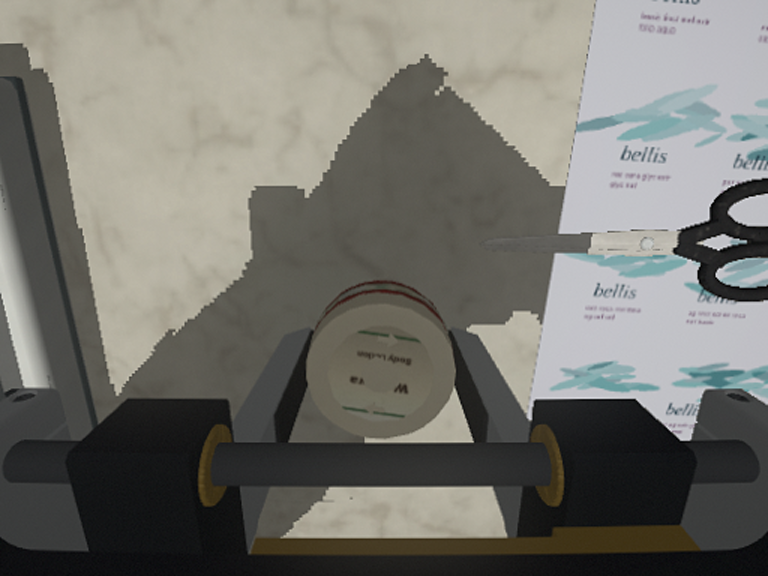

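```bash
python3 - <<'E'
from h import *
st=manip.read_state()
b=cv2.imread("pics/w9_raw.png");P=cloud("wrist",np.load("pics/w9.npy"),st)
m=(P[...,2]>58)&(P[...,2]<74)&(abs(P[...,0]-560)<40)&(abs(P[...,1]+412)<29)
print(m.sum(),P[m].min(0),P[m].max(0),P[m].mean(0))
print(atz("wrist",[(380/1.5,(310+437)/3)],65,st), atz("wrist",[(380/1.5,310/1.5),(380/1.5,437/1.5),(306/1.5,370/1.5),(455/1.5,370/1.5)],65,st))
E
```

```text
7241 [ 530.98689508 -440.9966307    58.00489334] [ 592.46264091 -383.00192999   67.82389346] [ 564.05881569 -411.18610225   65.55188168]
[[ 561.35771951 -410.7602771    65.        ]] [[ 588.82165865 -410.46899697   65.        ]
 [ 531.03976726 -411.08161123   65.        ]
 [ 562.59671572 -380.52824355   65.        ]
 [ 563.22596423 -441.38031854   65.        ]]
```

>>> {"api": "jog_arm", "payload": {"deltas": "0 0 -40 0 58; 0 0 -80 0 58; 10 -35 -98 0 58; 22 -75 -98 0 58; 34 -115 -98 0 58; 46 -155 -98 0 58; 56 -195 -98 0 58; 65 -225 -98 0 58; 69 -241 -90 0 58; 69 -241 -90 0 58", "squeeze": 25}}

```text
clock: 15.7
eef_pos: [626.9, -169.3, 139.2]
eef_rot: [-3.141, 0.002, 0.013]
wrist_force: [0.1, 0.2, -1.8]
finger_gap: 62.1
```

```bash
python3 - <<'E'
from h import *
p,d,st=shot("wrist","w10",None,1.5)
print(st['eef_pos'],st['eef_rot'],st['wrist_force'],st['finger_gap'])
shot("top","t10",(100,130,410,280),2.5)
E
```

```text
[ 626.87106009 -169.34218978  139.16307634] [-3.14099808e+00  1.88229507e-03  1.28129447e-02] [ 0.05447996  0.19891566 -1.8316041 ] 62.1207062753965
```

View pics/w10.png

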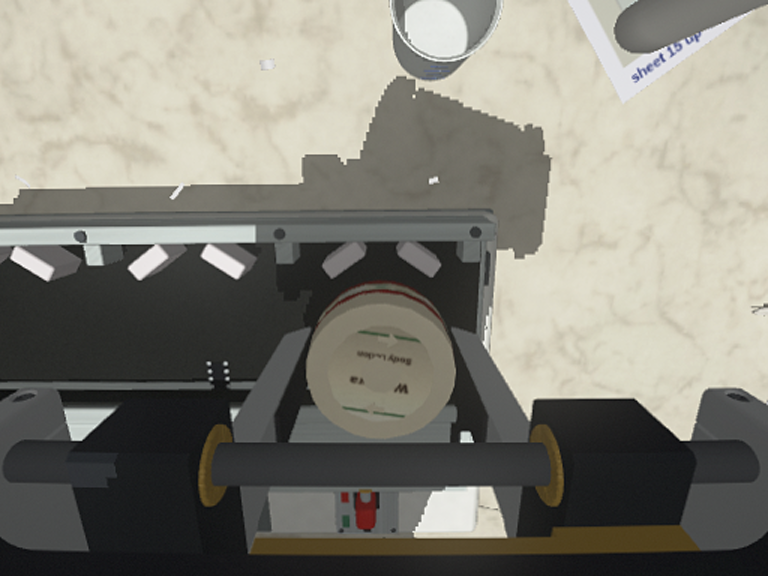

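View pics/t10.png

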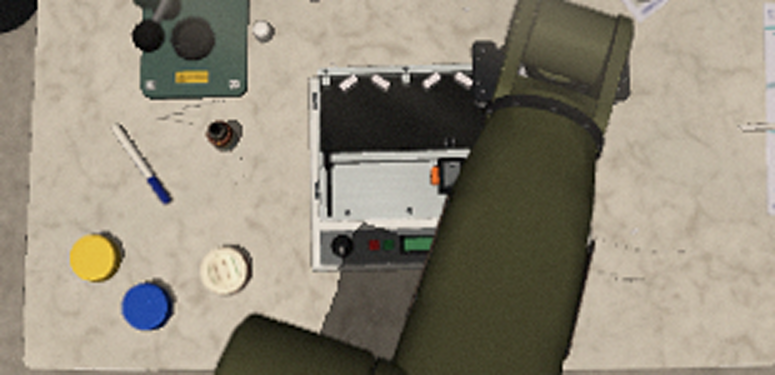

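```bash
python3 - <<'E'
import cv2
b=cv2.imread("pics/w10_raw.png")
cv2.imwrite("pics/v10.png",cv2.resize(b[140:200,75:335],None,fx=3,fy=3,interpolation=cv2.INTER_CUBIC))
cv2.imwrite("pics/v10b.png",cv2.resize(b[145:200,200:320],None,fx=6,fy=6,interpolation=cv2.INTER_CUBIC))
E
```

```text
(no output)
```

View pics/v10b.png

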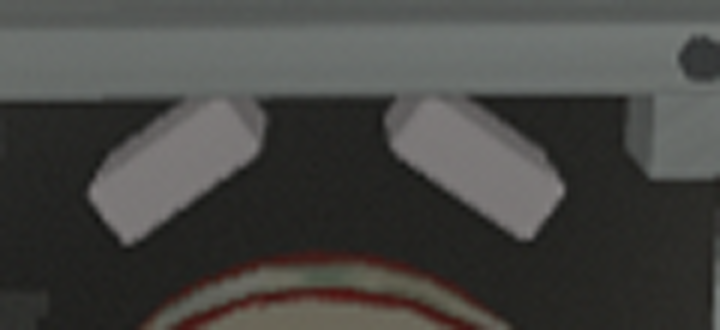

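View pics/v10.png

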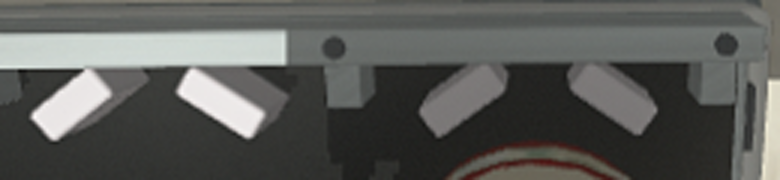

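```bash
python3 - <<'E'
from h import *
st=manip.read_state()
w=lambda x,y:atz("wrist",[(200+x/6-.4,145+y/6-.4)],84,st)[0]
w1=lambda x,y:atz("wrist",[(75+x/3-.4,140+y/3-.4)],84,st)[0]
for B in ([w(130,243),w(260,155),w(388,145),w(527,240)],[w1(57,138),w1(112,95),w1(178,92),w1(248,138)]): print(np.round(B,1)[:,:2].tolist(), seat(B[:2],B[2:]))
E
```

```text
[[648.9, -142.8], [661.6, -160.9], [663.2, -178.4], [649.9, -198.1]] [ 630.21555455 -170.97570028]
[[647.4, -34.8], [659.9, -52.1], [660.9, -70.6], [648.0, -89.0]] [628.33982449 -62.14683643]
```

>>> {"api": "jog_arm", "payload": {"deltas": "0 1 10 0 58; 0 1 20 0 58; 0 1 30 0 58; 0 1 38 0 58; 0 1 45 0 58; 0 1 50 0 58; 0 1 54 0 58; 0 1 57 0 58; 0 1 58 0 58; 0 1 58 0 58", "squeeze": 25}}

```text
clock: 17.05
eef_pos: [627.3, -170.9, 82.5]
eef_rot: [3.142, -0.0, 0.012]
wrist_force: [0.3, 0.4, -1.2]
finger_gap: 62.5
```

>>> {"api": "jog_arm", "payload": {"deltas": "0 0 1 0 58; 0 0 1.5 0 58; 0 0 2 0 58; 0 0 2 0 58; 0 0 2 0 58; 0 0 2 0 58; 0 0 2 0 58; 0 0 2 0 58; 0 0 2 0 58; 0 0 2 0 58"}}

```text
clock: 18.3
eef_pos: [627.3, -170.9, 80.6]
eef_rot: [3.142, -0.0, 0.012]
wrist_force: [-1.9, -0.5, 5.1]
finger_gap: 62.1
```

Contact. Release and rise.

>>> {"api": "jog_arm", "payload": {"deltas": "0 0 0 0 70; 0 0 0 0 78; 0 0 0 0 80; 0 0 0 0 80; 0 0 -10 0 80; 0 0 -40 0 80; 0 0 -80 0 94; 0 0 -110 0 94; -50 0 -130 0 94; -100 0 -130 0 94"}}

```text
clock: 19.55
eef_pos: [526.5, -172.1, 212.5]
eef_rot: [3.14, -0.003, 0.012]
wrist_force: [0.6, -0.7, 0.0]
finger_gap: 94.3
```

```bash
python3 - <<'E'
from h import *
p,d,st=shot("wrist","w11",None,1.5)
print(st['eef_pos'],st['eef_rot'],st['wrist_force'],st['finger_gap'])
P=cloud("wrist",d,st)
m=(P[...,2]>91)&(P[...,2]<102)&(abs(P[...,0]-627)<45)&(abs(P[...,1]+170)<45)
v,u=np.nonzero(m);(cx,cy),r=cv2.minEnclosingCircle(np.c_[u,v].astype(np.float32));print(m.sum(),cx,cy,r,atz("wrist",[(cx,cy)],94,st))
shot("top","t11",(100,130,410,280),2.5)
E
```

```text
[ 526.52131173 -172.13122939  212.46342127] [ 3.14028588e+00 -3.02483606e-03  1.21583678e-02] [ 0.5817124  -0.65493278  0.02290965] 94.29346886119284
3282 253.5 91.0 33.305503845214844 [[ 628.18263137 -170.31280841   94.        ]]
```

View pics/w11.png

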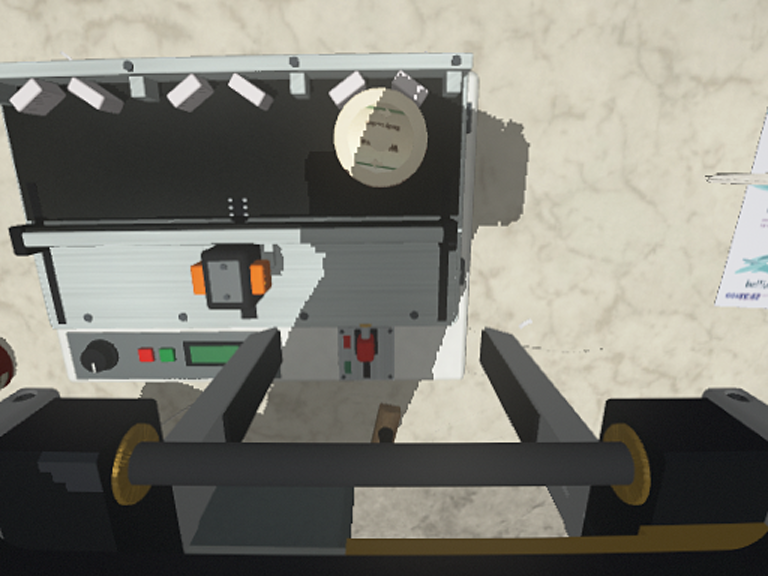

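View pics/t11.png

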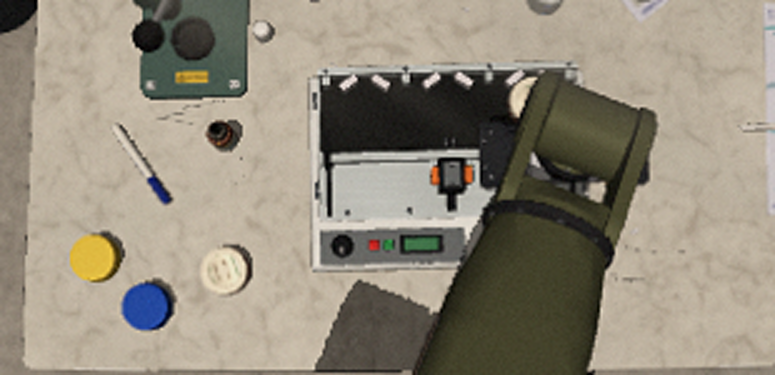

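>>> {"api": "jog_arm", "payload": {"deltas": "-22 -50 -20 0 94; -44 -100 -40 0 94; -66 -150 -40 0 94; -88 -200 -40 0 94; -110 -250 -40 0 94; -132 -300 -40 0 94; -154 -350 -40 0 94; -177 -404 -40 0 94; -177 -404 -40 0 94; -177 -404 -40 0 94"}}

```text
clock: 20.9
eef_pos: [345.9, 229.9, 250.9]
eef_rot: [-3.141, -0.001, 0.012]
wrist_force: [-0.8, -0.5, 0.3]
finger_gap: 94.0
```

```bash
python3 - <<'E'
from h import *
p,d,st=shot("wrist","w12",None,1.5)
print(st['eef_pos'],st['eef_rot'],st['wrist_force'],st['finger_gap'])
P=cloud("wrist",d,st)
m=(P[...,2]>31)&(P[...,2]<42)&(abs(P[...,0]-416)<50)&(abs(P[...,1]-232)<45)
v,u=np.nonzero(m);(cx,cy),r=cv2.minEnclosingCircle(np.c_[u,v].astype(np.float32));print(m.sum(),cx,cy,r,atz("wrist",[(cx,cy)],34,st),P[m].mean(0))
E
```

```text
[345.86007439 229.89017364 250.9028895 ] [-3.14142316e+00 -5.78803999e-04  1.24831891e-02] [-0.81254604 -0.54686395  0.34622638] 93.98636170376987
1662 250.2244873046875 121.91836547851562 23.410720825195312 [[414.70932434 235.97729304  34.        ]] [414.68857587 235.82166813  35.59124415]
```

View pics/w12.png

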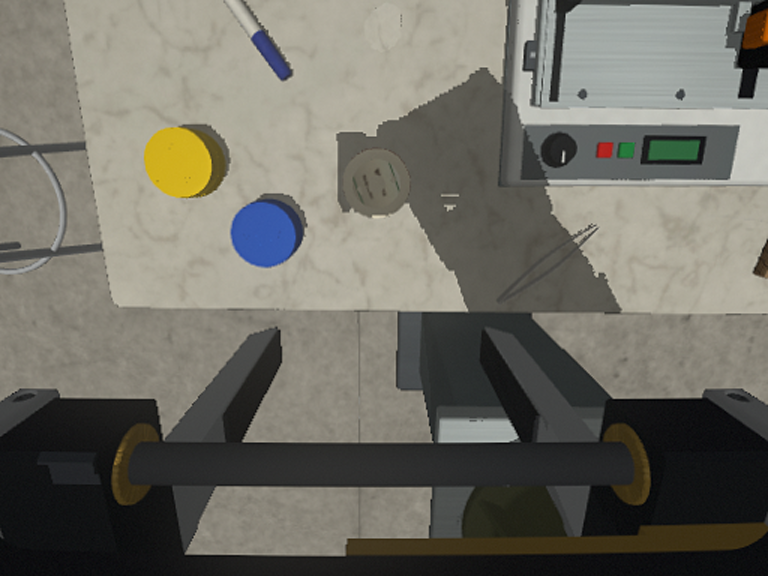

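>>> {"api": "jog_arm", "payload": {"deltas": "20 -2 30 0 94; 40 -4 60 0 94; 60 -5 90 0 94; 69 -5 120 0 94; 69 -5 150 0 94; 69 -5 180 0 94; 69 -5 205 0 94; 69 -5 222 0 94; 69 -5 230 0 94; 69 -5 230 0 94"}}

```text
clock: 22.2
eef_pos: [414.8, 235.0, 20.4]
eef_rot: [3.141, 0.0, 0.01]
wrist_force: [0.2, 1.1, 0.4]
finger_gap: 94.2
```

>>> {"api": "jog_arm", "payload": {"deltas": "0 0 0 0 58; 0 0 0 0 58; 0 0 0 0 58; 0 0 0 0 58; 0 0 0 0 58; 0 0 0 0 58; 0 0 -10 0 58; 0 0 -20 0 58; 0 0 -30 0 58; 0 0 -30 0 58", "squeeze": 25}}

```text
clock: 23.45
eef_pos: [414.8, 235.9, 51.4]
eef_rot: [-3.141, -0.002, 0.012]
wrist_force: [-0.1, -0.6, -0.9]
finger_gap: 62.5
```

```bash
python3 - <<'E'
from h import *
p,d,st=shot("wrist","w13",None,1.5)
print(st['eef_pos'],st['eef_rot'],st['wrist_force'],st['finger_gap'])
E
```

```text
[414.83682719 235.88194734  51.39458523] [-3.14085420e+00 -1.54598412e-03  1.18193987e-02] [-0.11162477 -0.55042261 -0.87497595] 62.45183941708063
```

View pics/w13.png

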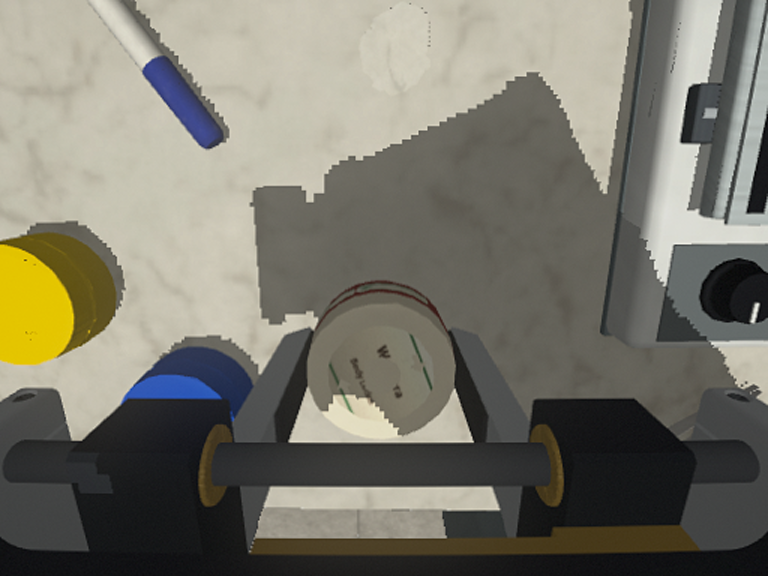

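>>> {"api": "jog_arm", "payload": {"deltas": "0 0 -50 0 58; 0 0 -100 0 58; 26 38 -100 0 58; 52 76 -100 0 58; 80 115 -100 0 58; 108 155 -100 0 58; 136 195 -100 0 58; 164 236 -100 0 58; 190 276 -95 0 58; 207 300 -90 0 58", "squeeze": 25}}

```text
clock: 24.75
eef_pos: [625.5, -63.9, 139.4]
eef_rot: [-3.142, 0.001, 0.01]
wrist_force: [-0.2, 0.4, -1.8]
finger_gap: 61.7
```

```bash
python3 - <<'E'
from h import *
p,d,st=shot("wrist","w14",None,1.5)
print(st['eef_pos'],st['eef_rot'],st['wrist_force'],st['finger_gap'])
E
```

```text
[625.49939461 -63.85007812 139.44739889] [-3.14151256e+00  9.64997951e-04  1.04843120e-02] [-0.1731451   0.38303217 -1.78698479] 61.652767526422444
```

View pics/w14.png

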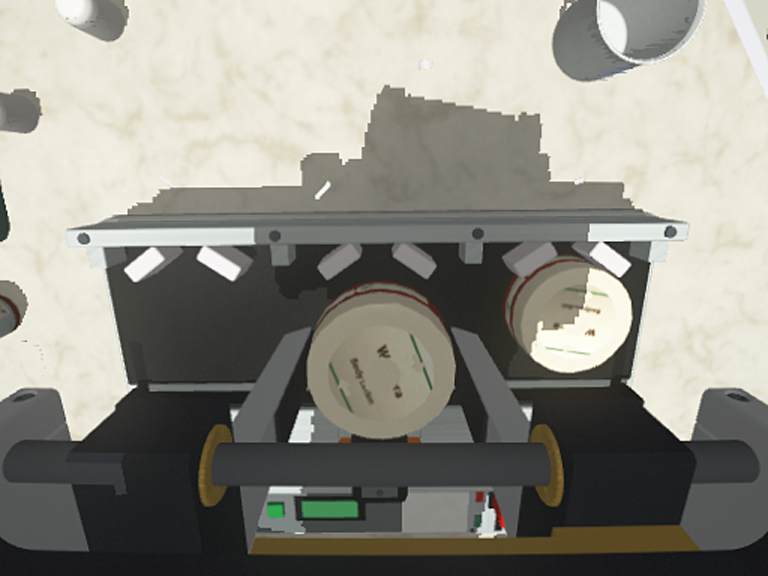

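>>> {"api": "jog_arm", "payload": {"deltas": "0 -2 10 0 58; 0 -2 20 0 58; 0 -2 30 0 58; 0 -2 38 0 58; 0 -2 45 0 58; 0 -2 50 0 58; 0 -2 54 0 58; 0 -2 57 0 58; 0 -2 59 0 58; 0 -2 59 0 58", "squeeze": 25}}

```text
clock: 26.05
eef_pos: [624.9, -59.9, 81.4]
eef_rot: [-3.142, 0.0, 0.012]
wrist_force: [-0.4, 0.4, -1.3]
finger_gap: 62.3
```

>>> {"api": "jog_arm", "payload": {"deltas": "0 1.5 0 0 58; 1 1.5 0 0 58; 1 1.5 0.5 0 58; 1 1.5 1 0 58; 1 1.5 1 0 58; 1 1.5 1 0 58; 1 1.5 1 0 58; 1 1.5 1 0 58; 1 1.5 1 0 58; 1 1.5 1 0 58"}}

```text
clock: 27.3
eef_pos: [626.0, -61.4, 80.7]
eef_rot: [3.142, -0.0, 0.012]
wrist_force: [-2.2, 0.5, 5.5]
finger_gap: 62.5
```

>>> {"api": "jog_arm", "payload": {"deltas": "0 0 0 0 70; 0 0 0 0 78; 0 0 0 0 80; 0 0 0 0 80; 0 0 -10 0 80; 0 0 -40 0 80; 0 0 -80 0 80; 0 0 -110 0 80; -50 0 -130 0 70; -95 2 -130 0 70"}}

```text
clock: 28.55
eef_pos: [530.2, -64.5, 212.5]
eef_rot: [3.141, -0.003, 0.012]
wrist_force: [-0.1, -0.1, -0.2]
finger_gap: 70.1
```

```bash
python3 - <<'E'
from h import *
p,d,st=shot("wrist","w15",None,1.5)
print(st['eef_pos'],st['eef_rot'],st['wrist_force'],st['finger_gap'])
P=cloud("wrist",d,st)
for y in (-62,-170):
    m=(P[...,2]>91)&(P[...,2]<102)&(abs(P[...,0]-627)<45)&(abs(P[...,1]-y)<45)
    v,u=np.nonzero(m);(cx,cy),r=cv2.minEnclosingCircle(np.c_[u,v].astype(np.float32));print(m.sum(),cx,cy,r,atz("wrist",[(cx,cy)],94,st),P[m].mean(0))
b=cv2.cvtColor(p,cv2.COLOR_RGB2BGR).astype(int)
org=(b[...,2]>b[...,0]+80)&(P[...,2]>85)
for s in (1,-1):
    m=org&((P[...,1]+64)*s>0)
    if m.any():print("btn",m.sum(),P[m].min(0),P[m].max(0),np.median(P[m],0))
shot("top","t15",(100,130,410,280),2.5)
E
```

```text
[530.20781649 -64.49704559 212.47615529] [ 3.14094567 -0.00316224  0.01207835] [-0.0792598  -0.06117245 -0.23011014] 70.11431103945446
3223 251.5 96.5 33.14372634887695 [[626.72713163 -60.69513396  94.        ]] [626.45444621 -60.64286687  95.48892662]
3202 362.0 97.0 33.615570068359375 [[ 627.84545606 -170.07499646   94.        ]] [ 627.66843023 -169.3257492    95.52201217]
btn 130 [521.97676626 -45.25596357  96.0516332 ] [541.88389189 -16.39554259 232.10776053] [532.23105238 -42.02374981  99.16875172]
btn 150 [ 522.60337754 -110.443698     85.49577089] [542.71370591 -80.90320436 232.72616513] [533.57193764 -84.59363334  98.90662985]
```

View pics/w15.png

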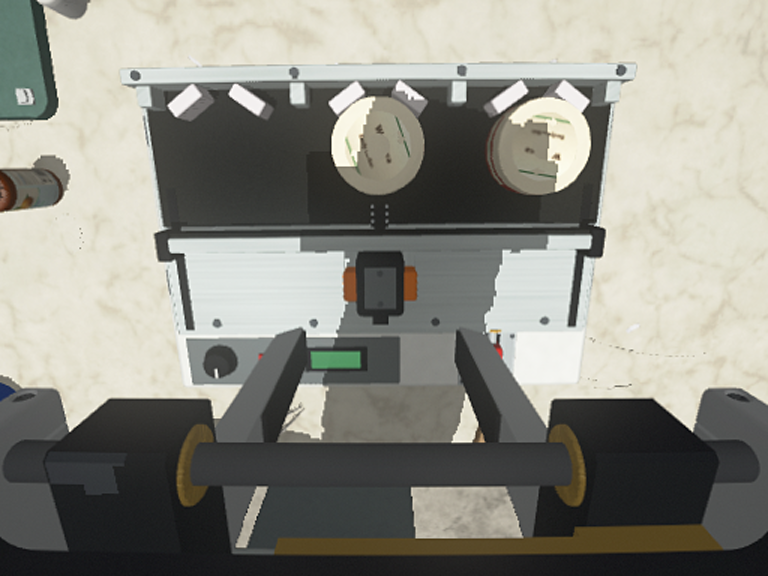

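View pics/t15.png

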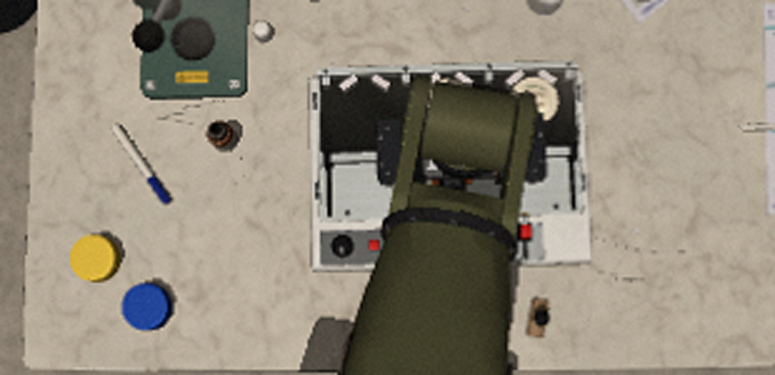

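>>> {"api": "jog_arm", "payload": {"deltas": "2 0 30 0 70; 2 0 60 0 70; 2 0 85 0 70; 2 0 105 0 70; 2 0 118 0 70; 2 0 126 0 70; 2 0 126 0 70; 2 0 126 0 38; 2 0 126 0 38; 2 0 126 0 38", "squeeze": 26}}

```text
clock: 29.9
eef_pos: [533.3, -64.4, 85.0]
eef_rot: [3.142, -0.001, 0.012]
wrist_force: [1.0, 0.2, 3.7]
finger_gap: 43.6
```

>>> {"api": "jog_arm", "payload": {"deltas": "0 0 0 0 38; 3 0 0 0 38; 6 0 0 0 38; 9 0 0 0 38; 12 0 0 0 38; 15 0 0 0 38; 18 0 0 0 38; 21 0 0 0 38; 23 0 0 0 38; 23 0 0 0 38"}}

```text
clock: 31.15
eef_pos: [556.5, -64.1, 85.0]
eef_rot: [3.142, -0.001, 0.012]
wrist_force: [0.5, 1.1, 5.9]
finger_gap: 41.6
```

>>> {"api": "jog_arm", "payload": {"deltas": "1 0 0 0 38; 2 0 0 0 38; 3 0 0 0 38; 4 0 0 0 38; 4.5 0 0 0 38; 5 0 0 0 38; 5.5 0 0 0 38; 5.5 0 0 0 38; 5.5 0 0 0 38; 5.5 0 0 0 38"}}

```text
clock: 32.4
eef_pos: [561.0, -64.1, 84.9]
eef_rot: [-3.141, 0.001, 0.012]
wrist_force: [-7.4, 1.5, 10.5]
finger_gap: 41.6
```

```bash
python3 - <<'E'
from h import *
p,d,st=shot("wrist","w16",None,1.5)
print(st['eef_pos'],st['eef_rot'],st['wrist_force'],st['finger_gap'])
E
```

```text
[561.03717585 -64.06341479  84.93697956] [-3.14141497e+00  1.06716962e-03  1.18152309e-02] [-7.40276856  1.51466425 10.5180801 ] 41.59605267757755
```

View pics/w16.png

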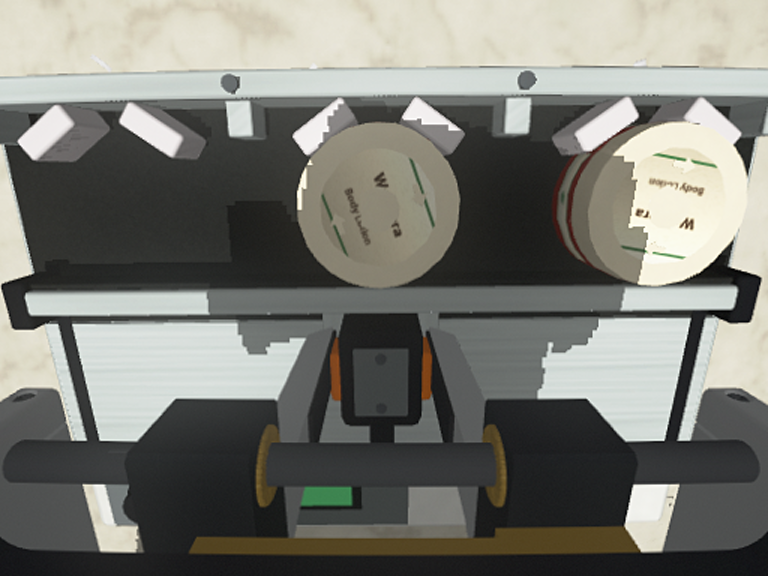

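>>> {"api": "jog_arm", "payload": {"deltas": "0 0 0 0 50; 0 0 0 0 60; 0 0 0 0 70; 0 0 0 0 70; 0 0 0 0 70; 0 0 -30 0 70; 0 0 -60 0 70; 0 0 -100 0 70; 0 0 -130 0 70; 0 0 -130 0 70"}}

```text
clock: 33.7
eef_pos: [562.2, -64.3, 216.6]
eef_rot: [3.141, -0.004, 0.012]
wrist_force: [0.5, -0.6, -0.6]
finger_gap: 69.9
```

```bash
python3 - <<'E'
from h import *
p,d,st=shot("wrist","w17",None,1.5)
print(st['eef_pos'],st['eef_rot'],st['wrist_force'],st['finger_gap'])
P=cloud("wrist",d,st)
for y in (-62,-170):
    m=(P[...,2]>91)&(P[...,2]<102)&(abs(P[...,0]-630)<42)&(abs(P[...,1]-y)<42)
    v,u=np.nonzero(m);(cx,cy),r=cv2.minEnclosingCircle(np.c_[u,v].astype(np.float32));print(m.sum(),cx,cy,r,atz("wrist",[(cx,cy)],94,st),P[m].mean(0))
b=cv2.cvtColor(p,cv2.COLOR_RGB2BGR)
cv2.imwrite("pics/c17.png",cv2.resize(b[130:230,190:320],None,fx=5,fy=5,interpolation=cv2.INTER_CUBIC))
E
```

```text
[562.23046729 -64.2654031  216.55931827] [ 3.14081527 -0.00390689  0.01183133] [ 0.50926937 -0.62519883 -0.57856668] 69.93185967563504
2852 251.25462341308594 128.22996520996094 30.77118682861328 [[628.02169997 -60.50021384  94.        ]] [627.81380279 -60.06089466  95.59916284]
2877 356.5 127.5 31.851316452026367 [[ 630.16663221 -169.09513792   94.        ]] [ 630.20863644 -168.55167425   95.52947052]
```

View pics/w17.png

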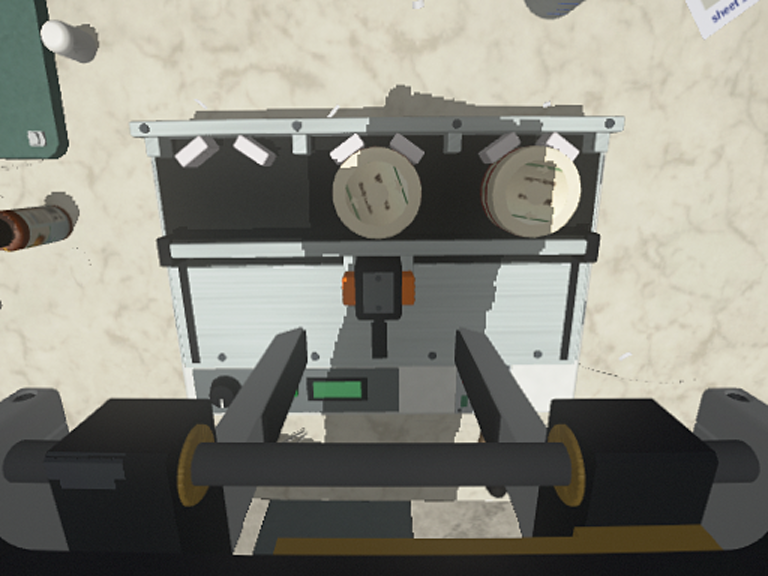

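View pics/c17.png

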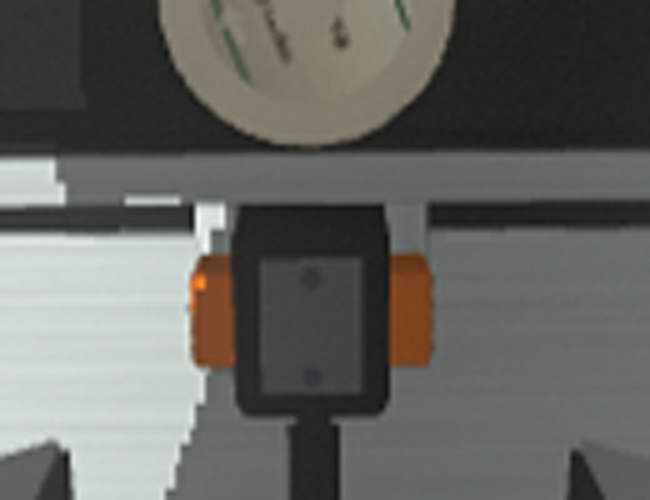

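```bash
python3 - <<'E'
from h import *
st=manip.read_state()
k=lambda x,y,z:np.round(atz("wrist",[(190+x/5-.4,130+y/5-.4)],z,st)[0],1)
print(k(260,257,102),k(363,395,102),"btn",k(190,300,98),k(433,300,98))
E
```

```text
[573.6 -50.8 102. ] [543.2 -72.9 102. ] btn [563.  -35.6  98. ] [563.5 -87.6  98. ]
```

>>> {"api": "jog_arm", "payload": {"deltas": "-10 0 -20 0 94; -20 0 -42 0 94; -30 1 -42 0 94; -30 1 -42 0 94; -30 1 -42 0 94; -30 1 -42 0 94; -30 1 -42 0 94; -30 1 -42 0 94; -30 1 -42 0 94; -30 1 -42 0 94"}}

```text
clock: 35.0
eef_pos: [531.5, -65.5, 256.4]
eef_rot: [3.142, 0.0, 0.012]
wrist_force: [0.3, -0.1, -0.8]
finger_gap: 94.1
```

```bash
python3 - <<'E'
from h import *
p,d,st=shot("wrist","w18",None,1.5)
print(st['eef_pos'],st['eef_rot'],st['wrist_force'],st['finger_gap'])
b=cv2.cvtColor(p,cv2.COLOR_RGB2BGR)
cv2.imwrite("pics/c18.png",cv2.resize(b[48:250,105:395],None,fx=2.7,fy=2.7,interpolation=cv2.INTER_CUBIC))
cv2.imwrite("pics/c18b.png",cv2.resize(b[60:180,195:395],None,fx=4,fy=4,interpolation=cv2.INTER_CUBIC))
E
```

```text
[531.48715643 -65.50921155 256.43838945] [3.14157894e+00 2.26793153e-05 1.17850991e-02] [ 0.31015433 -0.05230145 -0.77624845] 94.05299025911737
```

View pics/c18.png

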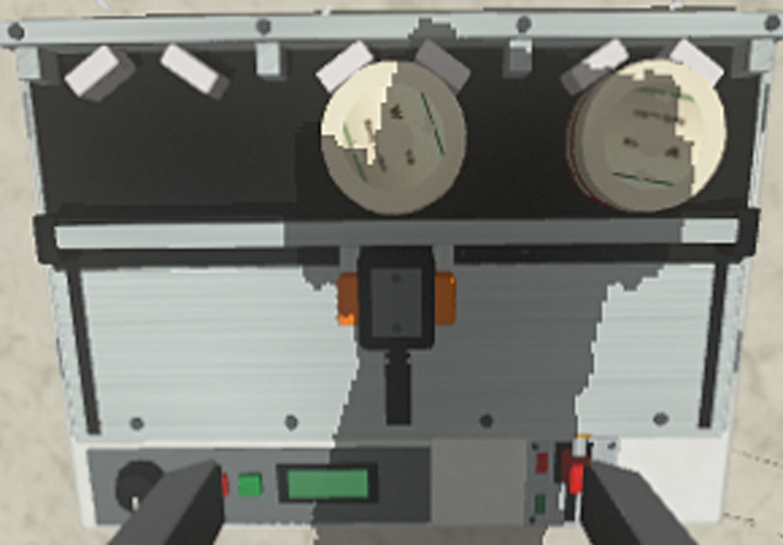

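View pics/c18b.png

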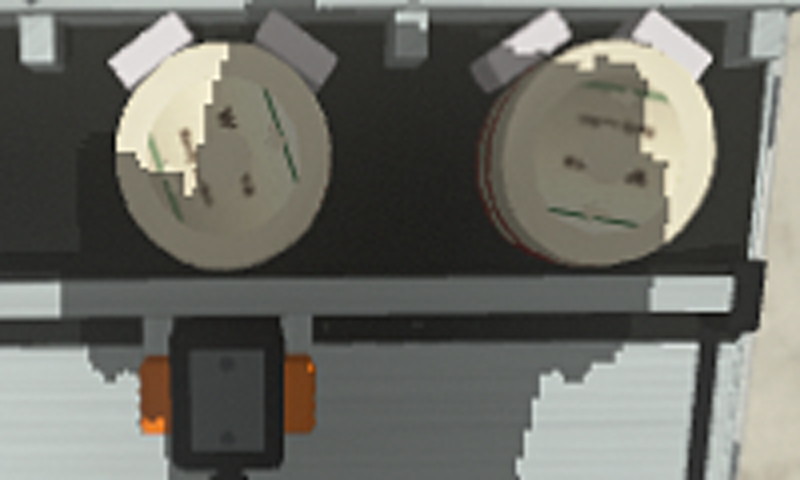

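```bash
python3 - <<'E'
from h import *
st=manip.read_state()
k=lambda x,y,z:np.round(atz("wrist",[(105+x/2.7-.4,48+y/2.7-.4)],z,st)[0],1)
j=lambda x,y,z:np.round(atz("wrist",[(195+x/4-.4,60+y/4-.4)],z,st)[0],1)
print("bar far edge",k(56,225,84),k(737,219,84), "plate",k(395,268,102),k(395,337,102), "plate b",j(228,350,102),j(228,452,102))
print("jar near",j(224,270,94),j(595,266,94),"bar far edge",j(224,279,84),j(595,277,84), "jar far",j(224,42,94),j(605,40,94))
EOF=0
P=cloud("wrist",np.load("pics/w18.npy"),st)
for y in (-62,-170):
    m=(P[...,2]>91)&(P[...,2]<102)&(abs(P[...,0]-630)<42)&(abs(P[...,1]-y)<42)
    v,u=np.nonzero(m);(cx,cy),r=cv2.minEnclosingCircle(np.c_[u,v].astype(np.float32));print(atz("wrist",[(cx,cy)],94,st))
b=cv2.imread("pics/w18_raw.png"); b7=cv2.imread("pics/w7_raw.png")
# edge profile along the carriage column for both frames, at z=102 plate
for n,im,s in (("w7",b7,None),("w18",b,None)):
    print(n,im[80:200,250].mean(1).astype(int).tolist())
E
```

```text
bar far edge [589.8  91.6  84. ] [ 595.7 -214.4   84. ] plate [574.  -61.2 102. ] [543.7 -61.4 102. ] plate b [573.7 -62.  102. ] [543.5 -62.3 102. ]
jar near [596.  -60.6  94. ] [ 598.5 -169.2   94. ] bar far edge [592.9 -60.5  84. ] [ 594.9 -172.7   84. ] jar far [658.  -60.1  94. ] [ 660.  -166.1   94. ]
[[627.87163444 -60.23020099  94.        ]]
[[ 629.88431828 -168.99809386   94.        ]]
w7 [57, 56, 56, 57, 58, 56, 56, 42, 41, 40, 39, 39, 37, 39, 39, 37, 37, 37, 35, 35, 33, 34, 35, 34, 34, 31, 32, 31, 30, 33, 30, 31, 30, 29, 31, 30, 30, 31, 29, 28, 28, 30, 29, 31, 30, 30, 31, 30, 32, 29, 31, 29, 31, 30, 28, 29, 30, 28, 29, 28, 30, 29, 32, 31, 35, 33, 30, 34, 35, 32, 34, 36, 74, 108, 108, 107, 107, 105, 103, 107, 99, 66, 33, 35, 36, 37, 38, 39, 40, 39, 48, 65, 73, 71, 72, 72, 72, 72, 71, 72, 71, 73, 73, 71, 71, 72, 72, 72, 72, 72, 74, 73, 72, 75, 67, 42, 44, 42, 43, 42]
w18 [123, 124, 124, 124, 123, 122, 122, 120, 62, 57, 83, 84, 119, 116, 115, 115, 116, 116, 115, 116, 116, 115, 116, 115, 115, 114, 114, 114, 113, 113, 112, 113, 110, 109, 109, 109, 110, 109, 110, 111, 112, 111, 111, 110, 109, 110, 102, 63, 29, 58, 97, 96, 94, 95, 93, 91, 92, 94, 79, 33, 31, 32, 33, 36, 32, 35, 35, 47, 63, 56, 51, 52, 57, 64, 63, 62, 63, 62, 62, 62, 64, 63, 62, 62, 62, 62, 62, 63, 59, 52, 55, 62, 56, 33, 36, 36, 36, 38, 37, 36, 35, 39, 38, 38, 38, 35, 38, 36, 38, 37, 37, 39, 37, 39, 36, 39, 38, 38, 38, 37]
```

>>> {"api": "jog_arm", "payload": {"deltas": "-20 25 20 0 40; -40 50 40 0 40; -60 75 70 0 40; -71 94 100 0 40; -71 94 130 0 40; -71 94 155 0 40; -71 94 175 0 40; -71 94 188 0 40; -71 94 195 0 40; -71 94 195 0 40", "squeeze": 20}}

```text
clock: 36.3
eef_pos: [461.6, -160.3, 61.5]
eef_rot: [-3.142, 0.0, 0.012]
wrist_force: [0.6, 0.6, 0.4]
finger_gap: 39.9
```

```bash
python3 - <<'E'
from h import *
p,d,st=shot("wrist","w19",None,1.5)
print(st['eef_pos'],st['eef_rot'],st['wrist_force'],st['finger_gap'])
E
```

```text
[ 461.64874936 -160.33057004   61.47568781] [-3.14154654e+00  1.12362830e-04  1.18113267e-02] [0.59226297 0.58464312 0.35883686] 39.85451231408177
```

View pics/w19.png

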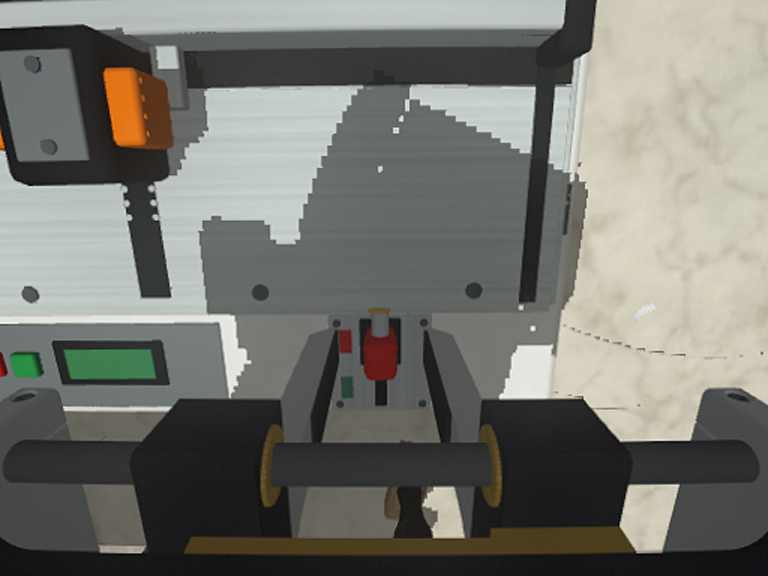

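```bash
python3 - <<'E'
from h import *
st=manip.read_state()
s3=dict(st);s3['eef_pos']=np.array([461.24,-160.11,60.53]);s3['eef_rot']=np.array([-3.14013,0.00275,0.01223])
a=atz("wrist",[(38/1.5,101/1.5),(22/1.5,13/1.5)],102,s3);b=atz("wrist",[(48/1.5,146/1.5),(32/1.5,64/1.5)],102,st);print(a,b,a-b)
E
```

```text
[[560.19049536 -60.73649831 102.        ]
 [582.57223806 -60.57479937 102.        ]] [[548.51072762 -60.39249754 102.        ]
 [570.66999178 -59.97884513 102.        ]] [[ 1.16797677e+01 -3.44000770e-01 -1.42108547e-14]
 [ 1.19022463e+01 -5.95954240e-01  0.00000000e+00]]
```

>>> {"api": "jog_arm", "payload": {"deltas": "0 0 0 0 8; 0 0 0 0 8; 0 0 0 0 8; -5 0 0 0 8; -10 0 0 0 8; -15 0 0 0 8; -20 0 0 0 8; -24 0 0 0 8; -26.5 0 0 0 8; -26.5 0 0 0 8", "squeeze": 20}}

```text
clock: 37.6
eef_pos: [436.5, -160.7, 61.7]
eef_rot: [3.141, -0.004, 0.011]
wrist_force: [16.0, 5.9, -5.2]
finger_gap: 14.3
```

>>> {"api": "jog_arm", "payload": {"deltas": "1 0 0 0 8; 1 0 0 0 20; 1 0 0 0 40; 1 0 0 0 40; 1 0 -20 0 40; 1 0 -50 0 40; -20 0 -90 0 60; -30 0 -130 0 60; -36 0 -180 0 60; -36 0 -220 0 60"}}

```text
clock: 38.85
eef_pos: [398.6, -161.1, 283.5]
eef_rot: [3.141, -0.001, 0.011]
wrist_force: [0.6, -0.1, -0.2]
finger_gap: 60.1
```

```bash
python3 - <<'E'
from h import *
p,d,st=shot("wrist","w20",None,1.5)
print(st['eef_pos'],st['eef_rot'],st['wrist_force'],st['finger_gap'])
shot("top","t20",(100,130,410,280),2.5)
P=cloud("wrist",d,st)
m=(P[...,2]>61)&(P[...,2]<75)&(P[...,1]<-140)&(P[...,1]>-180)&(P[...,0]>400)&(P[...,0]<480)
print("knob",m.sum(),P[m].min(0),P[m].max(0))
E
```

```text
[ 398.61077022 -161.13903342  283.4570746 ] [ 3.14083871e+00 -9.41906599e-04  1.13712772e-02] [ 0.63634074 -0.11868392 -0.24023672] 60.07804124894662
knob 126 [ 427.86920235 -166.47621467   62.03042721] [ 444.75402816 -152.39468381   68.80194869]
```

View pics/w20.png

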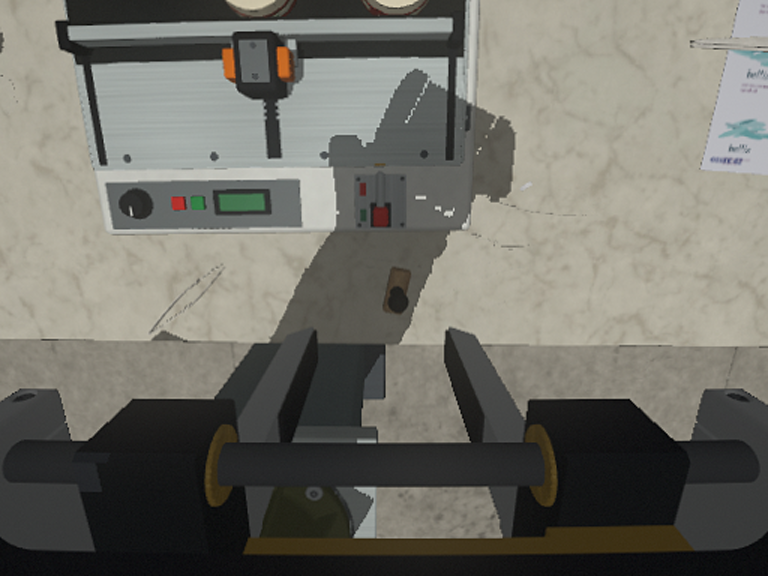

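View pics/t20.png

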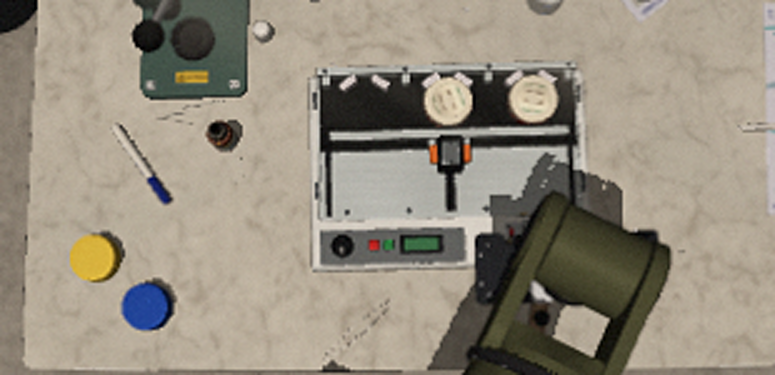

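```bash
python3 - <<'E'
from cell import workorder
print(workorder.sign_off())
E
```

```text
the job is handed in; nothing more can be done
None
```

The shaker is ready and I handed the job in at about 39 s of the 210 s allowed; sign-off gave no verdict.

**What I did:**
1. Slid the red lock home. It travelled about 25 mm and met its stop.
2. Pinched the buttons and drew the bar back to its stop.
3. Stood the two reachable cream jars upright in the middle and right bays. A similar jar at the far right of the table is about 1.15 m from the base, out of reach and not beside the shaker, so I left it.
4. Pinched the buttons again, brought the bar up against the jars and released it.
5. Slid the lock back to its stop. It ended where it began.

**Last checks:**
- **Jars:** the images place them about 1 to 2 mm from the seated points I measured.
- **Buttons:** 52 mm across, so both are out.
- **Clamp bar:** the readings disagreed a little. The tool's travel gave 27.7 mm and two pictures from the same place gave about 27.5 mm, but two other pictures gave only 25.5 and 26.3 mm. The nearest catch to all of them is 28 mm, which is the right one.
- **Everything else:** the dropper, marker and stamp looked unmoved. I did not check the beaker in the last pictures, but the arm never went near it. The gripper touches nothing.

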